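# Change the braking resistor behind the capacitors

## Task

Change the burnt braking resistor in the open drive chassis: lift the two can capacitors that stand in front of it out of their ring clamps and stand both on the antistatic mat, put the burnt resistor flat in the black scrap tray, and lay the new resistor from the mat squarely on the empty mounting pad in its place. Then stand each capacitor back in its own clamp, the large one in the large ring and the small one in the small ring. Keep the capacitors upright throughout and do not shift the copper ring choke beside the pad.

Things in the scene. Friction and masses are not known exactly. Their poses are not given: they have to be found in the camera images.
- cap_large_c (a point): Centre (half-way up) of the large can capacitor: a loose upright cylinder, 60 mm diameter, 100 mm high, black sleeve, grey top with two screw terminals, about 0.36 kg. Its z axis points up through its top. At the start it stands on the chassis floor inside the large ring clamp.
- cap_small_c (a point): Centre (half-way up) of the small can capacitor: a loose upright cylinder, 46 mm diameter, 85 mm high, same make-up, about 0.2 kg. Its z axis points up. At the start it stands on the chassis floor inside the small ring clamp.
- clamp_large: Large steel ring clamp, fixed: upright ring, 72 mm inside, 75 mm outside diameter, 14 mm high, open at the top: 6 mm of play all round the large capacitor. Origin: ring centre at the level of the chassis floor (2 mm above the bench), on which the capacitor stands. The two rings stand side by side along the pad's y, 84 mm apart, 61 mm in front of the pad (its -x side); which is on the left varies.
- clamp_small: Small steel ring clamp on the chassis floor: 58 mm inside and 61 mm outside diameter, 14 mm high, otherwise like the large one; 6 mm of play all round the small capacitor. Origin: centre of the ring at the level of the chassis floor.
- res_old_c (a point): Centre (half-way up) of the old, burnt braking resistor: loose finned aluminium block, dark heat stain across its middle, 38 mm wide (x), 32 mm high (z), body 100 mm long (y); 4 mm thick feet at the ends make the length 124 mm. 0.25 kg. Grasp it across its width near the middle. At the start it lies on the mounting pad behind the capacitors, which leave no room for fingers in front of it.
- res_new_c (a point): Centre (half-way up) of the new braking resistor: same loose block and axes as the old one, clean bare aluminium, lying on the +y half of the antistatic mat, its length roughly along the mat's x.
- seat: Resistor's mounting pad, flat, grey with white middle, fixed on the chassis floor; 52 mm along x (away from the robot), 132 mm along y, 2 mm thick. Origin: centre of its underside, 2 mm above the bench; the resistor lies on its top, centred, length along y. The chassis has walls 60 mm high, one 131 mm in front of the pad; behind the pad 45 mm of clear floor, then a board with parts up to 52 mm high.
- mat: Antistatic mat on the bench at one side of the chassis (which side varies): flat grey-blue sheet, 240 mm along x, 220 mm along y, 2 mm thick. Origin: centre of its underside. The new resistor lies on its +y half; its -y half is free for the capacitors but for a small steel dish (40 mm diameter, 12 mm high) in its +x -y corner.
- tray: Black open scrap tray fixed on the bench at the other side: 190 mm along x, 160 mm along y outside, walls 4 mm thick and 40 mm high, floor 4 mm thick. Origin: centre of its underside. A small discarded relay (22 by 28 by 26 mm) lies in its +x +y corner; the middle is free.
- choke_c (a point): Centre of the ring choke: a loose copper-coloured toroid, 40 mm diameter, 16 mm high, on the chassis floor beside the +y end of the mounting pad, about 102 mm from the chassis' centre line. To be left where it is.

How it is judged:
By the outcome, as a careful person would: the job done as asked, in the order asked, and still so for the second after the job is handed in, with the robot touching nothing.
It also fails if it takes over 144 s, if anything falls off the work surface, if the arm or the gripper's body presses on something with over 40 N, if the wrist force passes 120 N, or if a joint passes its speed limit or range.

## Robot

A 6-joint arm with a two-finger parallel gripper is mounted at the origin on the work surface. World frame = base frame: x ahead of the robot, y to its left, z up, the work surface at z = 0. Lengths are in mm, angles in rad, forces in N, time in s.
With the tool pointing down it reaches from about 375 to 825 mm from the base axis. Payload 5.5 kg.
Tool frame: the origin (TCP) lies midway between the tips of the shut fingers; the grasp point (between the pads) lies 19 mm behind it (ctrl.grip_point_offset is the distance from the TCP to the grasp point, in mm); z points along the fingers, x is the direction in which the jaws open and shut, and the axes are right-handed (so a half turn about z gives the same grasp; the last joint's range is limited). The gripper opens to 85 mm and grips with 20 to 120 N. Pads are 22 mm wide; open, the fingers measure 114 mm over their backs; the gripper's body (76 mm by 85 mm) begins 54 mm behind the grasp point. The pads swing forward as they close: fully open they stand 13 mm farther back than shut.
Start: joints at [-1.199, 0.314, -0.047, 1.21, 0, 1.571], TCP at [217.972, -559.002, 231.299] pointing down, gripper open.
Joint ranges: [-2.67, 2.67], [-0.69, 1.73], [-1.03, 1.25], [-2.08, 2.16], [-1.42, 1.45], [-3.14, 3.14]. Speed limits (rad/s): [2.39, 2.39, 3.01, 3.14, 3.14, 3.14].

## Interface

Orientations are given as a unit quaternion [w, x, y, z].
In Python, from bench import ctrl, get_image, camera_info, models gives the robot as it stands.
- The arm moves only by the tool apply_moves, never from a script. Its argument "plan" is text: rows parted by semicolons, each of 7 numbers parted by spaces: the shift along the tool's x, y, z in cm, then the turn, a rotation vector about the tool's x, y, z in rad, then the closure, from 0 (fully open) to 1 (shut). In form: tx ty tz ax ay az gripper; .... A call has 1 to 20 rows; each row is the pose to reach, as a shift and turn from the pose commanded when the call began, along the tool's axes at that moment; what a row does not reach only later rows make up. A row lasts 1/8 s, in which the tool goes at most 62.5 mm and 10.7 degrees, less where a joint would pass 70% of its speed; a pose out of reach is approached as far as the arm can. A call with a gripper value outside its range is refused whole. The fingers move at their own pace and stop on an object; the grip force is fixed at half the most. Time passes only in rows, so rows that repeat a pose let the fingers close. It gives the time, the measured TCP pose, the force and the opening at its end, in the units of the state.
- ctrl.sense(): the state, without advancing time (a new reading comes with each control period).
- get_image(name): name is "scene" or "top" or "wrist"; returns (picture, depth): 400x640x3 uint8, blue, green, red; 400x640 float32, mm along the optical axis (not along the pixel's ray), 0 where there is no reading.
- camera_info(name): a dict with "fov_y" (degrees; the focal length in pixels is half the picture's height over the tangent of half this angle, whatever the lens; pixels are square), "cx", "cy" (the principal point, pixels), "k1" (the pictures are not rectified: a ray, as slopes to the right and down, at radius r is drawn at 1 + k1 r^2 times it, then the intrinsics apply), "R" (3x3) and "t" (3): a world point X has camera coordinates R X + t. Camera axes: x right, y down, z forward; pixel columns grow to the right and rows downward; lengths in mm; the calibration is good to about 2 mm. A picture is of the moment at which its call begins: read the wrist's pose just before it. camera_info takes no time and is no camera call; for the wrist camera it gives the pose at the moment of the call.
- ctrl.finish_job(): hands the job in, once; it reports no verdict.
Trained networks look in the newest picture that a camera, given by its name, has taken for a name from the list of things; names that differ only in an ending like _2 or _b are one class to them, and where a whole thing is asked for, a point or a joint stands for the part that bears it (a point fixed in the world has none). Each returns a list of dicts, best first, with "p" (0 to 1); they miss things now and then, are a little off and sometimes report something else, mostly with a low value. They report only what shows in the picture. A call takes as long as a camera call.
- models.spot_in(camera, target): "box" ([centre column, centre row, width, height] in pixels, round what is visible of it).
- models.spot_point(camera, target): "pixel" ([row, column] in pixels: a listed point, or the origin of a listed thing).
The state is a dict: "time": time; "q": joint angles; "joint_vel": joint speeds; "joint_torque": joint torques, N m; "position": TCP position; "tool_rot": TCP orientation; "force": force on the tool from outside, world axes, zero at the start; "ft_torque": the same for the moment, N m; "width": finger opening in mm.
Only numpy, scipy, OpenCV 4.12 (cv2) and the standard library are available. Lean on these libraries where they do the work, as an engineer would, in place of code of your own. Each camera call takes 0.05 s, during which the arm holds its last target.

## Working session

There is one attempt and no reset: what is moved stays moved. The work goes in short steps, Python scripts to look and compute and a tool call to move; the robot and the scene stay as the last step left them, time stands still between calls to the robot, and variables do not carry over. Pictures are saved under pics/ and viewed, and the job is handed in when it is done.

Besides the shell and the picture viewer there is one more tool, called as name(argument=value, ...) on one line, values as JSON. apply_moves: Moves the arm, as the interface text tells. Its arguments: {"type":"object","properties":{"plan":{"type":"string"}},"required":["plan"]}

```bash
ls; mkdir -p pics; python3 - <<'E'
from bench import ctrl, get_image, camera_info, models
import cv2
print(ctrl.sense())
for n in ("scene","top"):
    im,d=get_image(n); cv2.imwrite(f"pics/{n}0.png",im)
    c=camera_info(n); print(n,c)
    for t in ("cap_large_c","cap_small_c","clamp_large","clamp_small","res_old_c","res_new_c","seat","mat","tray","choke_c"):
        r=models.spot_point(n,t)[:2]
        print(t,[(round(a["p"],2),[round(x) for x in a["pixel"]],round(float(d[int(a["pixel"][0]),int(a["pixel"][1])]))) for a in r])
E
```

```text
pics
{'time': 0.0, 'q': array([-1.19896611e+00,  3.14228513e-01, -4.80685097e-02,  1.21020108e+00,
        2.52272232e-06,  1.57080270e+00]), 'joint_vel': array([-4.31086480e-04, -1.38488864e-03,  9.10331900e-04,  1.07272350e-03,
        2.80902338e-04, -2.05215696e-05]), 'joint_torque': array([ 6.00906224e-04, -5.39594722e+01,  3.39746976e+01,  1.90295902e-02,
       -2.79241222e-04, -5.91292945e-06]), 'position': array([ 217.78480469, -558.46293034,  230.43770676]), 'tool_rot': array([-4.81124001e-04,  8.25625297e-01, -5.64218171e-01, -7.01806907e-04]), 'force': array([-0.25686397, -0.10723948, -0.73992243]), 'ft_torque': array([-0.03611383, -0.05641042, -0.05639244]), 'width': 85.21477547251217}
scene {'fov_y': 47.571198212362916, 'cx': 318.2827131496168, 'cy': 192.38830917481414, 'k1': -0.11512502637749485, 'R': array([[-0.41601225,  0.90934744,  0.00458611],
       [ 0.70182111,  0.324271  , -0.63426765],
       [-0.5782568 , -0.26064448, -0.77309994]]), 't': array([ 208.72679156, -332.15540433, 1383.78283675])}
cap_large_c [(0.68, [213, 285], 969)]
cap_small_c [(0.85, [221, 320
[... 288 characters left out ...]
.65, [265, 340], 972)]
top {'fov_y': 47.28668099397627, 'cx': 324.52386342266453, 'cy': 199.56551853359477, 'k1': -0.10808879801096574, 'R': array([[ 0.01262044, -0.9999057 , -0.00541483],
       [-0.99435293, -0.01197933, -0.10544551],
       [ 0.1053707 ,  0.00671502, -0.99441034]]), 't': array([  26.03359323,  570.70558825, 1005.05386946])}
cap_large_c [(0.85, [191, 357], 963)]
cap_small_c [(0.91, [192, 314], 978)]
clamp_large [(0.58, [194, 354], 962)]
clamp_small [(0.56, [196, 318], 978)]
res_old_c [(0.61, [166, 334], 1039)]
res_new_c [(0.84, [254, 463], 1015)]
seat [(0.57, [167, 331], 1035)]
mat [(0.55, [254, 475], 1046)]
tray [(0.67, [246, 194], 1053)]
choke_c [(0.6, [164, 289], 1067)]
```

View pics/top0.png

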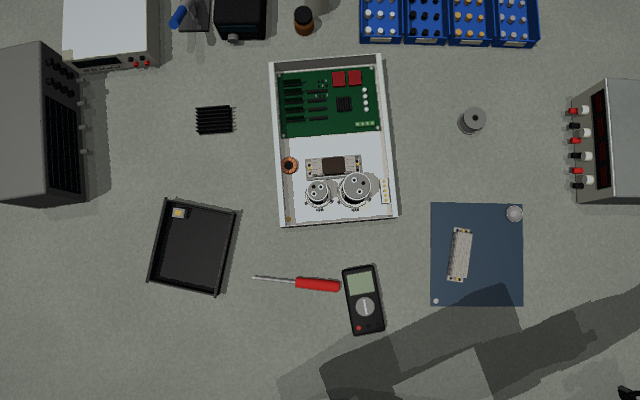

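View pics/scene0.png

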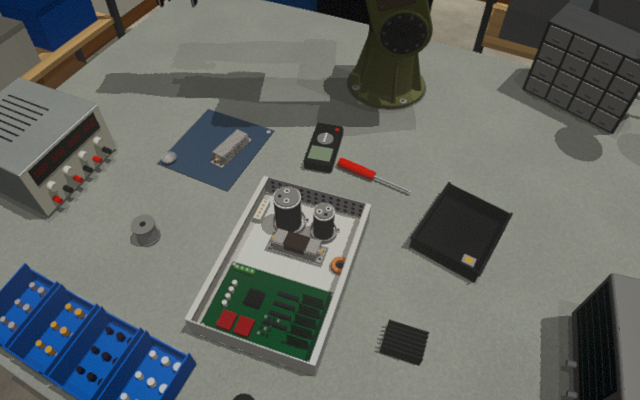

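```bash
cat > h.py <<'E'
import numpy as np, cv2
from scipy.spatial.transform import Rotation as Ro
def K(c): 
    f=200/np.tan(np.radians(c["fov_y"]/2)); return np.array([[f,0,c["cx"]],[0,f,c["cy"]],[0,0,1.]])
def slopes(c,uv):
    return cv2.undistortPoints(np.asarray(uv,float).reshape(-1,1,2),K(c),np.array([c["k1"],0,0,0,0.])).reshape(-1,2)
def onplane(c,uv,z):
    s=slopes(c,uv); R=np.array(c["R"]);t=np.array(c["t"])
    C=-R.T@t; D=np.c_[s,np.ones(len(s))]@R
    k=(z-C[2])/D[:,2]; return C+k[:,None]*D
def cloud(c,d):
    v,u=np.mgrid[0:400,0:640]
    s=slopes(c,np.c_[u.ravel(),v.ravel()]); z=d.ravel().astype(float)
    P=np.c_[s*z[:,None],z]; R=np.array(c["R"]);t=np.array(c["t"])
    W=(P-t)@R; W[z<=0]=np.nan; return W.reshape(400,640,3)
def proj(c,X):
    R=np.array(c["R"]);t=np.array(c["t"]); p=np.asarray(X,float).reshape(-1,3)@R.T+t
    s=p[:,:2]/p[:,2:]; r2=(s**2).sum(1,keepdims=True); s=s*(1+c["k1"]*r2); k=K(c)
    return s*k[0,0]+k[:2,2]
def pose(st):
    q=st["tool_rot"]; return np.array(st["position"]),Ro.from_quat([q[1],q[2],q[3],q[0]])
def ortho(c,im,d,x0,x1,y0,y1,zc,s):
    # rectified view at plane height zc, s px/mm; up=+x, left=+y
    xs=np.arange(x1,x0,-1/s); ys=np.arange(y1,y0,-1/s)
    X,Y=np.meshgrid(xs,ys,indexing='ij'); uv=proj(c,np.c_[X.ravel(),Y.ravel(),np.full(X.size,zc)]).astype(np.float32)
    return cv2.remap(im,uv[:,0].reshape(X.shape),uv[:,1].reshape(X.shape),cv2.INTER_CUBIC)
# move planner: targets list of (xyz, yaw of tool x axis in world), measured start
def down(yaw): # tool z down, tool x at yaw
    x=np.array([np.cos(yaw),np.sin(yaw),0]); z=np.array([0,0,-1.]); y=np.cross(z,x)
    return Ro.from_matrix(np.c_[x,y,z])
def plan(st,targets):
    p,R=pose(st)
    for t in targets:
        d=R.inv().apply(np.array(t[0])-p)/10; 
        a=(R.inv()*down(t[1])).as_rotvec() if t[1] is not None else np.zeros(3)
        print("to",t,"->",np.round(d,2),np.round(a,3))
E
python3 - <<'E'
from bench import ctrl, get_image, camera_info, models
from h import *
st=ctrl.sense(); p,R=pose(st); print(R.as_matrix().round(3))
c=camera_info("top"); im,d=get_image("top"); W=cloud(c,d); np.save("W0.npy",W)
Z=W[...,2]; print(np.nanpercentile(Z,[1,50,99]))
for v,u in ((191,357),(192,314),(166,334),(254,463),(300,500),(150,280+40),(250,190),(300,240)): print((u,v),W[v,u].round(1))
o=ortho(c,im,d,500,760,-130,130,0,2.2); cv2.imwrite("pics/och.png",o)
o=ortho(c,im,d,330,560,-440,-190,0,2.2); cv2.imwrite("pics/omat.png",o)
for t in ("cap_large_c","cap_small_c","clamp_large","clamp_small","res_old_c","res_new_c","seat","mat","tray","choke_c"):
    z={"cap_large_c":52,"cap_small_c":44.5,"clamp_large":2,"clamp_small":2,"res_old_c":20,"res_new_c":18,"seat":2,"mat":0,"tray":0,"choke_c":10}[t]
    for a in models.spot_point("top",t)[:1]: print(t,onplane(c,[a["pixel"][::-1]],z).round(1))
E
```

```text
[[ 0.363 -0.932  0.   ]
 [-0.932 -0.363  0.   ]
 [-0.    -0.    -1.   ]]
[ -3.18676305   2.08027699 181.3467488 ]
(357, 191) [581.2 -35.5 106.2]
(314, 192) [580.1  55.4  89.5]
(334, 166) [646.2  12.5  38.8]
(463, 254) [ 450.4 -280.4   34. ]
(500, 300) [ 344.  -376.5    3. ]
(320, 150) [690.4  45.4   3.6]
(190, 250) [451.4 343.8   6.8]
(240, 300) [339.1 224.2   3.9]
cap_large_c [[590.8 -40.1  52. ]]
cap_small_c [[590.6  54.4  44.5]]
clamp_large [[584.4 -35.1   2. ]]
clamp_small [[456.9 337.1   2. ]]
res_old_c [[652.7   9.7  20. ]]
res_new_c [[ 447.7 -282.6   18. ]]
seat [[650.   13.9   2. ]]
mat [[ 447.4 -325.7    0. ]]
tray [[458.7 337.8   0. ]]
choke_c [[647.7 108.6  10. ]]
```

View pics/och.png

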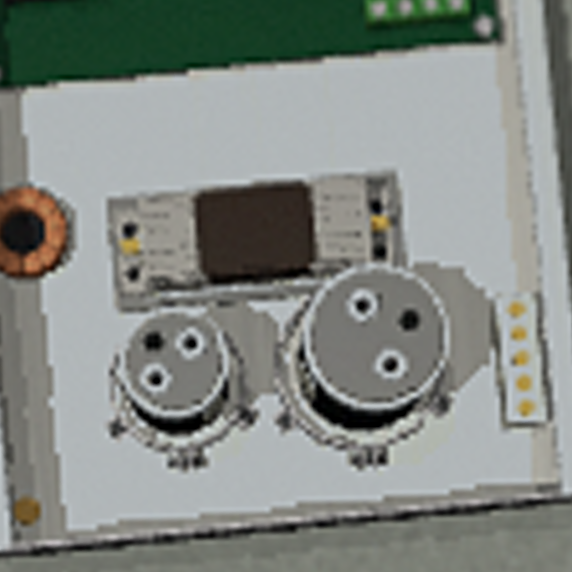

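View pics/omat.png

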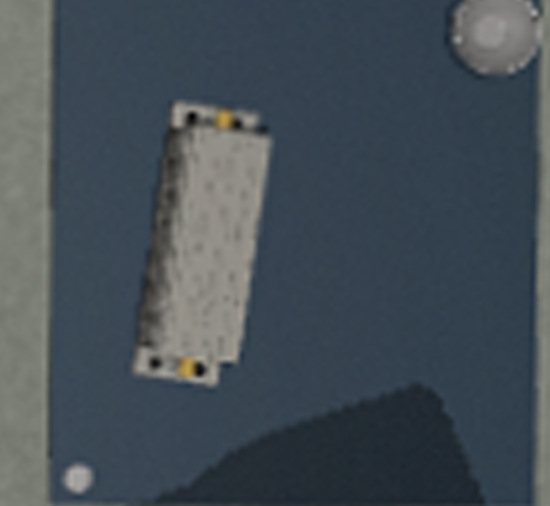

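```bash
cat > circ.py <<'E'
from h import *
def circle(c,im,xy,z,r,s=4,half=60,out=None):
    x,y=xy
    o=ortho(c,im,None,x-half,x+half,y-half,y+half,z,s); g=cv2.medianBlur(cv2.cvtColor(o,cv2.COLOR_BGR2GRAY),5)
    h=cv2.HoughCircles(g,cv2.HOUGH_GRADIENT,1,200,param1=80,param2=12,minRadius=int((r-1.5)*s),maxRadius=int((r+1.5)*s))
    if h is None: return None
    u,v,rr=h[0,0]
    if out: cv2.circle(o,(int(u),int(v)),int(rr),(0,0,255),1); cv2.imwrite(out,o)
    return x+half-v/s,y+half-u/s,rr/s
E
python3 - <<'E'
from bench import ctrl, get_image, camera_info, models
from circ import *
ims={}
for n in ("top","scene"):
    c=camera_info(n); im,d=get_image(n); W=cloud(c,d)
    for nm,xy,z,r in (("L",(583,-36),102,30),("S",(583,55),87,23),("ringL",(583,-36),16,37.5),("ringS",(583,50),16,30.5),("choke",(648,106),18,20)):
        print(n,nm,circle(c,im,xy,z,r,out=f"pics/c_{n}_{nm}.png"))
    Z=W[...,2]
    for nm,(x0,x1,y0,y1),(z0,z1) in (("new",(360,540,-340,-220),(22,50)),("old",(620,700,-60,90),(25,50))):
        m=(W[...,0]>x0)&(W[...,0]<x1)&(W[...,1]>y0)&(W[...,1]<y1)&(Z>z0)&(Z<z1)
        print(n,nm,m.sum(),cv2.minAreaRect(W[m][:,:2].astype(np.float32)),np.median(Z[m]))
E
python3 -c "
import cv2,numpy as np
a=[cv2.imread(f'pics/c_{n}_{m}.png') for n in ('top','scene') for m in ('L','S','ringL')]
a=[cv2.resize(x,(260,260)) if x is not None else np.zeros((260,260,3),'u1') for x in a]
cv2.imwrite('pics/cc.png',np.vstack([np.hstack(a[:3]),np.hstack(a[3:])]))"
```

```text
top L (np.float32(593.125), np.float32(-34.875), np.float32(29.975))
top S (np.float32(585.125), np.float32(49.875), np.float32(23.525))
top ringL (np.float32(602.125), np.float32(-32.125), np.float32(38.85))
top ringS (np.float32(592.625), np.float32(46.125), np.float32(31.025))
top choke (np.float32(651.875), np.float32(116.875), np.float32(21.35))
top new 780 ((449.142333984375, -276.6750793457031), (38.88984298706055, 117.5872573852539), 81.48110961914062) 35.06641905726405
top old 771 ((648.9368896484375, 14.725044250488281), (38.97707748413086, 114.99724578857422), 5.616215705871582) 37.16588562057408
scene L (np.float32(594.375), np.float32(-33.125), np.float32(30.525))
scene S (np.float32(585.625), np.float32(52.375), np.float32(22.4))
scene ringL (np.float32(531.625), np.float32(-68.875), np.float32(36.15))
scene ringS None
scene choke None
scene new 517 ((453.83013916015625, -276.8318786621094), (41.19380569458008, 111.13231658935547), 80.86437225341797) 35.09996239399091
scene old 876 ((646.1610717773438, 13.058273315429688), (119.76394653320312, 52.16116714477539), 89.93435668945312) 36.72714805833153
```

View pics/cc.png

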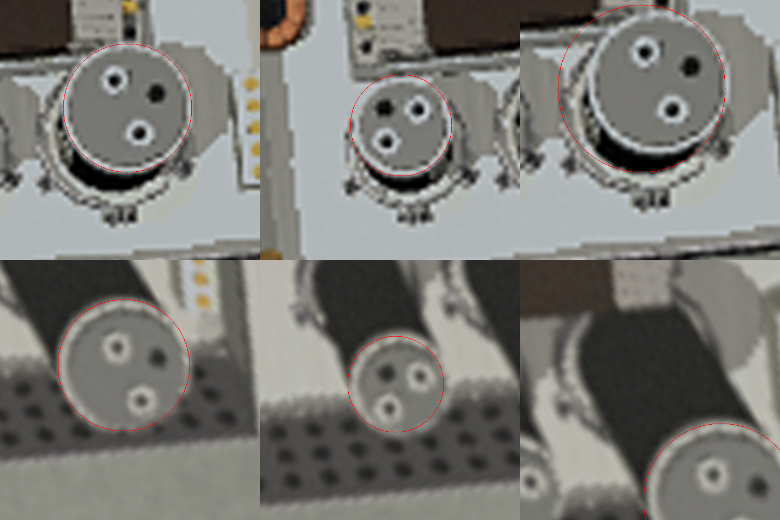

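```bash
python3 - <<'E'
from bench import ctrl
from h import *
st=ctrl.sense(); a=np.radians(5.5)
plan(st,[((590,-34,230),a),((585,9,260),a)])
E
```

```text
to ((590, -34, 230), np.float64(0.09599310885968812)) -> [-35.4  -53.73   0.13] [ 0.    -0.    -1.295]
to ((585, 9, 260), np.float64(0.09599310885968812)) -> [-39.58 -54.83  -2.87] [ 0.    -0.    -1.295]
```

apply_moves(plan="-2 -3 -1 0 0 -0.1 0; -6 -8 -3 0 0 -0.25 0; -10 -13.5 -3 0 0 -0.4 0; -14 -19 -3 0 0 -0.55 0; -18 -24.5 -3 0 0 -0.7 0; -22 -30 -3 0 0 -0.85 0; -26 -36 -3 0 0 -1.0 0; -30 -42 -3 0 0 -1.1 0; -34 -47 -3 0 0 -1.2 0; -37 -51.5 -3 0 0 -1.295 0; -39 -54 -3 0 0 -1.295 0; -39.5 -54.8 -3 0 0 -1.295 0; -39.5 -54.8 -3 0 0 -1.295 0")

```text
time: 3.38
position: [585.1, 8.7, 260.9]
tool_rot: [0.0, 0.999, 0.049, -0.0]
force: [-1.4, -0.1, 1.1]
width: 85.1
```

```bash
python3 - <<'E'
from bench import ctrl, get_image, camera_info, models
from circ import *
st=ctrl.sense(); p,R=pose(st); print(st["time"],p,R.as_matrix()[:,0],st["force"])
c=camera_info("wrist"); im,d=get_image("wrist"); cv2.imwrite("pics/w1.png",im)
C=-np.array(c["R"]).T@np.array(c["t"]); print("cam",C,c["R"][2])
for nm,xy,z,r in (("L",(593,-34),102,30),("S",(585,51),87,23),("choke",(648,108),18,20)):
    print(nm,circle(c,im,xy,z,r,out=f"pics/w1_{nm}.png"))
o=ortho(c,im,None,520,720,-130,130,102,2.2); cv2.imwrite("pics/w1o.png",o)
E
```

```text
3.375 [585.13157007   8.72489413 260.88213935] [ 9.95219896e-01  9.76557634e-02 -8.42362617e-04] [-1.41404888 -0.07525109  1.13911377]
cam [577.61596045  87.70756053 403.87552836] [ 0.02879984 -0.30385428 -0.95228312]
L (np.float32(592.625), np.float32(-30.875), np.float32(29.975))
S (np.float32(584.875), np.float32(50.875), np.float32(22.7))
choke (np.float32(651.125), np.float32(119.375), np.float32(20.475))
```

View pics/w1.png

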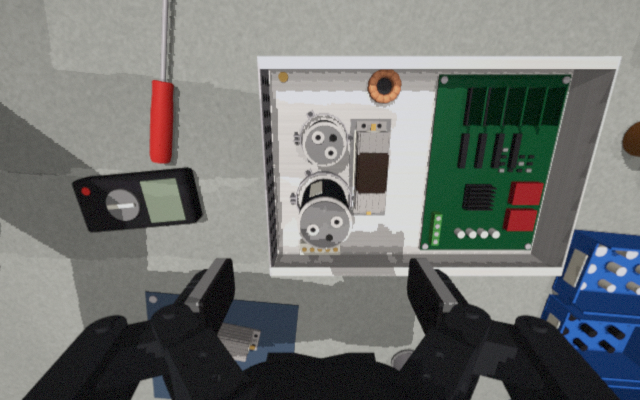

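```bash
python3 - <<'E'
from bench import ctrl
from h import *
st=ctrl.sense(); a=np.radians(5.5)
plan(st,[((593,-33.3,130),a),((593,-33.3,56),a)])
c=None
E
```

```text
to ((593, -33.3, 130), np.float64(0.09599310885968812)) -> [ 0.46  4.15 13.11] [0.001 0.001 0.   ]
to ((593, -33.3, 56), np.float64(0.09599310885968812)) -> [ 0.46  4.15 20.51] [0.001 0.001 0.   ]
```

apply_moves(plan="0.4 2 2 0 0 0 0; 0.46 4.15 6 0 0 0 0; 0.46 4.15 10 0 0 0 0; 0.46 4.15 13 0 0 0 0; 0.46 4.15 16 0 0 0 0; 0.46 4.15 18.5 0 0 0 0; 0.46 4.15 20.2 0 0 0 0; 0.46 4.15 20.5 0 0 0 0; 0.46 4.15 20.5 0 0 0 0; 0.46 4.15 20.5 0 0 0 1; 0.46 4.15 20.5 0 0 0 1; 0.46 4.15 20.5 0 0 0 1; 0.46 4.15 20.5 0 0 0 1; 0.46 4.15 20.5 0 0 0 1; 0.46 4.15 20.5 0 0 0 1")

```text
time: 5.3
position: [594.1, -32.8, 57.5]
tool_rot: [0.0, 0.999, 0.048, 0.001]
force: [-2.6, 0.3, 5.0]
width: 59.2
```

```bash
python3 - <<'E'
from bench import ctrl
from h import *
st=ctrl.sense(); a=np.radians(5.5)
plan(st,[((594,-33,180),None),((490,-378,180),a),((490,-378,58.5),a)])
E
```

```text
to ((594, -33, 180), None) -> [  0.     0.02 -12.25] [0. 0. 0.]
to ((490, -378, 180), np.float64(0.09599310885968812)) -> [-13.66  33.36 -12.25] [ 0.001 -0.001  0.   ]
to ((490, -378, 58.5), np.float64(0.09599310885968812)) -> [-13.68  33.36  -0.1 ] [ 0.001 -0.001  0.   ]
```

apply_moves(plan="0 0 -1 0 0 0 1; 0 0 -4 0 0 0 1; 0 0 -8 0 0 0 1; 0 0 -11 0 0 0 1; -1 2 -12.2 0 0 0 1; -2.5 6 -12.2 0 0 0 1; -4.3 10.5 -12.2 0 0 0 1; -6.1 15 -12.2 0 0 0 1; -7.9 19.5 -12.2 0 0 0 1; -9.8 24 -12.2 0 0 0 1; -11.6 28.4 -12.2 0 0 0 1; -13 31.8 -12.2 0 0 0 1; -13.7 33.4 -11 0 0 0 1; -13.7 33.4 -8 0 0 0 1; -13.7 33.4 -5 0 0 0 1; -13.7 33.4 -2.5 0 0 0 1; -13.7 33.4 -1 0 0 0 1; -13.7 33.4 -1 0 0 0 1")

```text
time: 7.55
position: [488.0, -377.3, 64.7]
tool_rot: [-0.001, 0.999, 0.048, -0.001]
force: [0.0, -0.0, -3.2]
width: 58.7
```

```bash
python3 - <<'E'
from bench import ctrl, get_image, camera_info, models
from circ import *
st=ctrl.sense(); p,R=pose(st); print(st["time"],p,st["width"],st["force"])
im,d=get_image("scene"); cv2.imwrite("pics/s2.png",im)
plan(st,[((490,-378,58),np.radians(5.5))])
E
```

```text
7.55 [ 487.99951157 -377.29971347   64.69367348] 58.721578370851624 [ 0.00829282 -0.0399012  -3.21802024]
to ((490, -378, 58), np.float64(0.09599310885968812)) -> [0.19 0.09 0.67] [-0.002  0.002  0.   ]
```

View pics/s2.png

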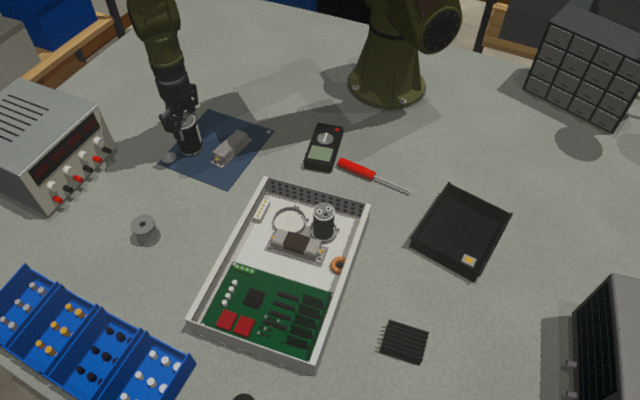

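apply_moves(plan="0 0 0.3 0 0 0 1; 0 0 0.5 0 0 0 1; 0 0 0.6 0 0 0 1; 0 0 0.65 0 0 0 1; 0 0 0.65 0 0 0 1")

```text
time: 8.22
position: [489.2, -378.4, 59.8]
tool_rot: [-0.0, 0.999, 0.048, -0.0]
force: [-0.1, -0.5, -4.0]
width: 58.9
```

apply_moves(plan="0 0 0.1 0 0 0 1; 0 0 0.2 0 0 0 1; 0 0 0.2 0 0 0 1; 0 0 0.2 0 0 0 1")

```text
time: 8.72
position: [489.2, -378.3, 57.8]
tool_rot: [-0.0, 0.999, 0.048, -0.0]
force: [0.6, -0.4, -3.2]
width: 58.7
```

apply_moves(plan="0 0 0.1 0 0 0 1; 0 0 0.1 0 0 0 1; 0 0 0.1 0 0 0 1")

```text
time: 9.1
position: [489.2, -378.5, 57.5]
tool_rot: [0.0, 0.999, 0.048, 0.0]
force: [-3.1, 1.7, 6.2]
width: 58.7
```

```bash
python3 - <<'E'
from bench import ctrl
from h import *
st=ctrl.sense(); a=np.radians(5.5)
plan(st,[((585.2,51,180),a),((585.2,51,46),a)])
E
```

```text
to ((585.2, 51, 180), np.float64(0.09599310885968812)) -> [ 13.67 -41.83 -12.27] [ 0.001 -0.    -0.   ]
to ((585.2, 51, 46), np.float64(0.09599310885968812)) -> [ 13.67 -41.84   1.13] [ 0.001 -0.    -0.   ]
```

apply_moves(plan="0 0 0 0 0 0 0; 0 0 0 0 0 0 0; 0 0 0 0 0 0 0; 0 0 -1 0 0 0 0; 0 0 -3 0 0 0 0; 0 0 -6 0 0 0 0; 0 0 -10 0 0 0 0; 0 0 -14 0 0 0 0")

```text
time: 10.1
position: [489.2, -378.3, 198.7]
tool_rot: [0.0, 0.999, 0.048, 0.0]
force: [0.8, 0.5, -0.3]
width: 85.4
```

```bash
python3 - <<'E'
from bench import ctrl,get_image
from h import *
st=ctrl.sense(); a=np.radians(5.5)
print(st["time"],st["position"])
plan(st,[((585.2,51,180),a),((585.2,51,46),a)])
im,d=get_image("wrist"); cv2.imwrite("pics/w3.png",im)
E
```

```text
10.1 [ 489.21834508 -378.3407134   198.7034268 ]
to ((585.2, 51, 180), np.float64(0.09599310885968812)) -> [ 13.67 -41.82   1.86] [ 0. -0.  0.]
to ((585.2, 51, 46), np.float64(0.09599310885968812)) -> [ 13.66 -41.82  15.26] [ 0. -0.  0.]
```

View pics/w3.png

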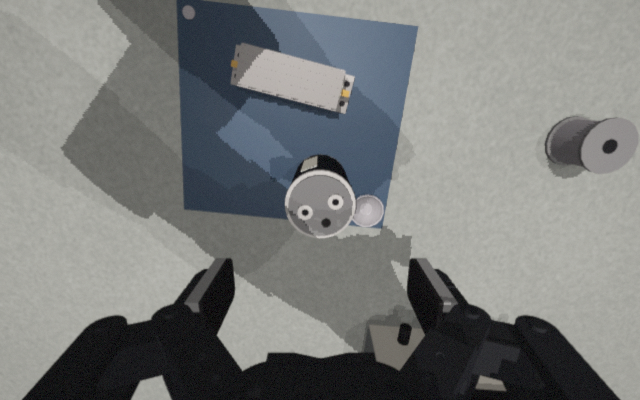

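apply_moves(plan="0.7 -2 0 0 0 0 0; 2.5 -7.5 0 0 0 0 0; 4.3 -13 0 0 0 0 0; 6.1 -18.5 0 0 0 0 0; 7.9 -24 0 0 0 0 0; 9.7 -29.5 0 0 0 0 0; 11.5 -35 0 0 0 0 0; 13 -39.5 1 0 0 0 0; 13.65 -41.8 3 0 0 0 0; 13.65 -41.8 7 0 0 0 0; 13.65 -41.8 10.5 0 0 0 0; 13.65 -41.8 13.5 0 0 0 0; 13.65 -41.8 15 0 0 0 0; 13.65 -41.8 15.2 0 0 0 0; 13.65 -41.8 15.2 0 0 0 0; 13.65 -41.8 15.2 0 0 0 1; 13.65 -41.8 15.2 0 0 0 1; 13.65 -41.8 15.2 0 0 0 1; 13.65 -41.8 15.2 0 0 0 1; 13.65 -41.8 15.2 0 0 0 1")

```text
time: 12.65
position: [585.6, 50.8, 45.8]
tool_rot: [-0.0, 0.999, 0.048, 0.001]
force: [-1.8, 0.2, 4.9]
width: 45.3
```

```bash
python3 - <<'E'
from bench import ctrl,get_image
from h import *
st=ctrl.sense(); a=np.radians(5.5)
print(st["time"],st["position"],st["width"],st["force"])
plan(st,[((390,-375,170),a),((390,-375,48),a)])
E
```

```text
12.65 [585.55159479  50.77650927  45.7658055 ] 45.28549948431252 [-1.77201322  0.17173942  4.89921764]
to ((390, -375, 170), np.float64(0.09599310885968812)) -> [-23.53  40.51 -12.45] [ 0.    -0.001 -0.   ]
to ((390, -375, 48), np.float64(0.09599310885968812)) -> [-23.54  40.51  -0.25] [ 0.    -0.001 -0.   ]
```

apply_moves(plan="0 0 -1 0 0 0 1; 0 0 -4 0 0 0 1; 0 0 -8 0 0 0 1; 0 0 -11.5 0 0 0 1; -1.5 2.5 -12.4 0 0 0 1; -4 7 -12.4 0 0 0 1; -6.8 11.7 -12.4 0 0 0 1; -9.6 16.5 -12.4 0 0 0 1; -12.4 21.3 -12.4 0 0 0 1; -15.2 26.1 -12.4 0 0 0 1; -18 30.9 -12.4 0 0 0 1; -20.8 35.7 -12.4 0 0 0 1; -22.7 39 -12 0 0 0 1; -23.5 40.5 -10 0 0 0 1; -23.5 40.5 -7 0 0 0 1; -23.5 40.5 -4 0 0 0 1; -23.5 40.5 -2 0 0 0 1; -23.5 40.5 -0.8 0 0 0 1; -23.5 40.5 -0.2 0 0 0 1; -23.5 40.5 -0.2 0 0 0 1")

```text
time: 15.15
position: [390.1, -374.9, 47.0]
tool_rot: [0.0, 0.999, 0.048, 0.0]
force: [0.9, -0.2, -1.3]
width: 44.8
```

apply_moves(plan="0 0 0.1 0 0 0 1; 0 0 0.1 0 0 0 1")

```text
time: 15.4
position: [390.3, -375.2, 46.4]
tool_rot: [0.0, 0.999, 0.048, 0.0]
force: [-0.1, -0.5, -1.5]
width: 45.0
```

apply_moves(plan="0 0 0.07 0 0 0 1; 0 0 0.07 0 0 0 1; 0 0 0.07 0 0 0 1")

```text
time: 15.78
position: [390.3, -375.2, 45.8]
tool_rot: [0.0, 0.999, 0.048, 0.0]
force: [-1.8, 1.0, 5.5]
width: 44.8
```

apply_moves(plan="0 0 0 0 0 0 0; 0 0 0 0 0 0 0; 0 0 0 0 0 0 0; 0 0 -1 0 0 0 0; 0 0 -3 0 0 0 0; 0 0 -6 0 0 0 0; 0 0 -10 0 0 0 0; 0 0 -14 0 0 0 0; 0 0 -14 0 0 0 0")

```text
time: 16.9
position: [391.8, -376.7, 189.3]
tool_rot: [0.003, 0.999, 0.048, 0.002]
force: [0.4, -0.2, 0.8]
width: 85.2
```

```bash
python3 - <<'E'
from bench import ctrl,get_image
from h import *
st=ctrl.sense(); a=np.radians(5.5)
print(st["time"],st["position"],st["width"],st["force"])
plan(st,[((630,-40,220),a)])
im,d=get_image("wrist"); cv2.imwrite("pics/w4.png",im)
E
```

```text
16.9 [ 391.83636654 -376.71274223  189.34392829] 85.2278651065977 [ 0.38673444 -0.19541642  0.76368671]
to ((630, -40, 220), np.float64(0.09599310885968812)) -> [ 26.95 -31.22  -3.11] [ 0.005 -0.005 -0.   ]
```

View pics/w4.png

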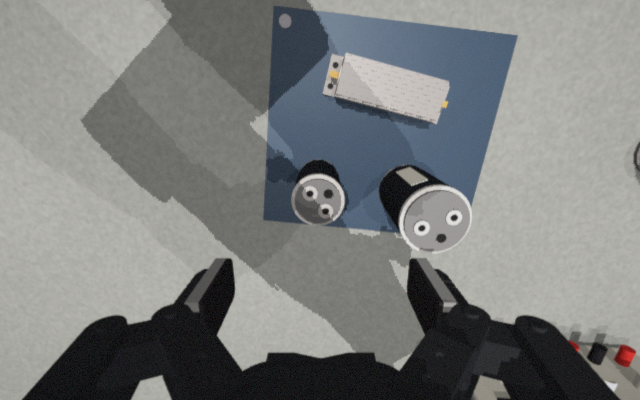

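apply_moves(plan="2 -2 0 0 0 0 0; 5.5 -6 -1 0 0 0 0; 9.5 -10.8 -2 0 0 0 0; 13.5 -15.5 -3 0 0 0 0; 17.5 -20.2 -3.1 0 0 0 0; 21.5 -25 -3.1 0 0 0 0; 25 -29 -3.1 0 0 0 0; 26.9 -31.2 -3.1 0 0 0 0; 26.9 -31.2 -3.1 0 0 0 0; 26.9 -31.2 -3.1 0 0 0 0")

```text
time: 18.2
position: [626.9, -38.9, 215.1]
tool_rot: [0.0, 0.999, 0.048, -0.001]
force: [-0.4, 0.4, -0.1]
width: 85.3
```

```bash
python3 - <<'E'
from bench import ctrl,get_image,camera_info,models
from h import *
st=ctrl.sense(); print(st["time"],st["position"],st["tool_rot"])
c=camera_info("wrist"); im,d=get_image("wrist"); cv2.imwrite("pics/w5.png",im)
o=ortho(c,im,None,540,700,-80,130,36,3.5); cv2.imwrite("pics/w5o36.png",o)
o=ortho(c,im,None,540,700,-80,130,16,3.5); cv2.imwrite("pics/w5o16.png",o)
for t,z in (("clamp_large",2),("clamp_small",2),("res_old_c",20),("seat",2),("choke_c",10)):
    for a in models.spot_point("wrist",t)[:1]: print(t,a["p"],onplane(c,[a["pixel"][::-1]],z).round(1))
c=camera_info("top"); im,d=get_image("top"); cv2.imwrite("pics/t5.png",im)
E
```

```text
18.2 [626.85935732 -38.93673143 215.08745673] [ 1.08174732e-04  9.98849841e-01  4.79365188e-02 -1.03654459e-03]
res_old_c 0.64 [[649.7  14.9  20. ]]
choke_c 0.81 [[648.9 121.8  10. ]]
```

View pics/w5o36.png

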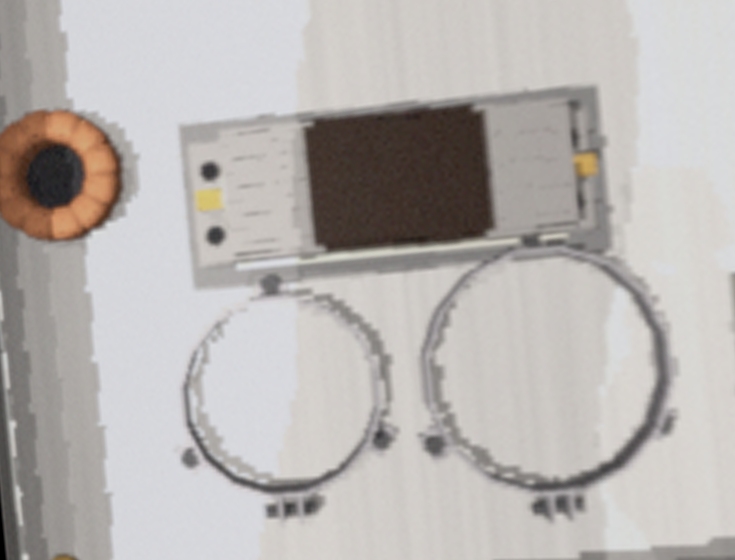

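View pics/w5o16.png

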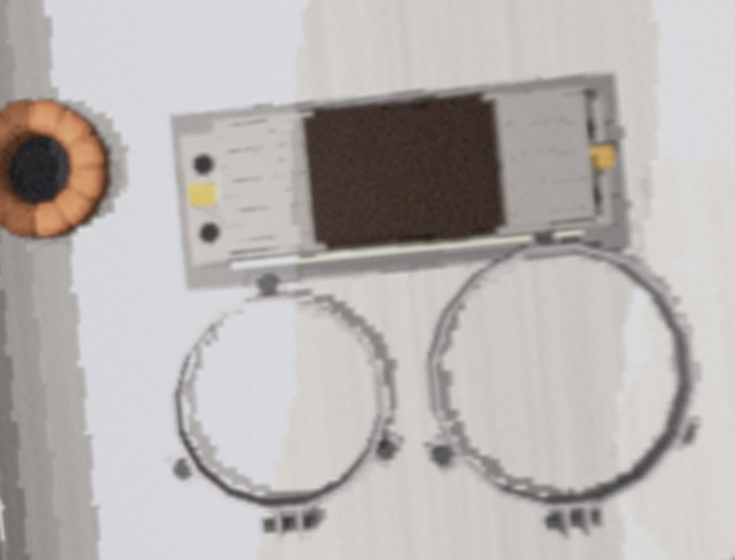

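```bash
python3 - <<'E'
from bench import ctrl,get_image,camera_info,models
from circ import *
c=camera_info("wrist"); im=cv2.imread("pics/w5.png")
print([circle(c,im,(594,-32),16,r,half=50,out="pics/wrL.png") for r in (36,37.5)])
print([circle(c,im,(587,50),16,r,half=45,out="pics/wrS.png") for r in (29,30.5)])
cv2.imwrite("pics/w5o4.png",ortho(c,im,None,610,690,-70,100,4,4.5))
c=camera_info("top"); im=cv2.imread("pics/t5.png")
print([circle(c,im,(594,-32),16,r,half=50,out="pics/trL.png") for r in (36,37.5)])
print([circle(c,im,(587,50),16,r,half=45,out="pics/trS.png") for r in (29,30.5)])
cv2.imwrite("pics/t5o4.png",ortho(c,im,None,610,690,-70,100,4,4.5))
def rs(n): return cv2.resize(cv2.imread(n),(390,290))
cv2.imwrite("pics/rr.png",np.vstack([np.hstack([rs("pics/wrL.png"),rs("pics/wrS.png")]),np.hstack([rs("pics/trL.png"),rs("pics/trS.png")])]))
E
```

```text
[(np.float32(594.625), np.float32(-29.625), np.float32(37.35)), (np.float32(593.875), np.float32(-29.875), np.float32(37.75))]
[(np.float32(587.375), np.float32(50.375), np.float32(28.425)), (np.float32(586.375), np.float32(50.125), np.float32(29.625))]
[None, None]
[(np.float32(581.375), np.float32(48.125), np.float32(29.8)), (np.float32(581.875), np.float32(49.125), np.float32(29.65))][ WARN:0@0.913] global loadsave.cpp:275 findDecoder imread_('pics/trL.png'): can't open/read file: check file path/integrity
Traceback (most recent call last):
cv2.error: OpenCV(4.12.0) /io/opencv/modules/imgproc/src/resize.cpp:4208: error: (-215:Assertion failed) !ssize.empty() in function 'resize'
```

View pics/w5o4.png

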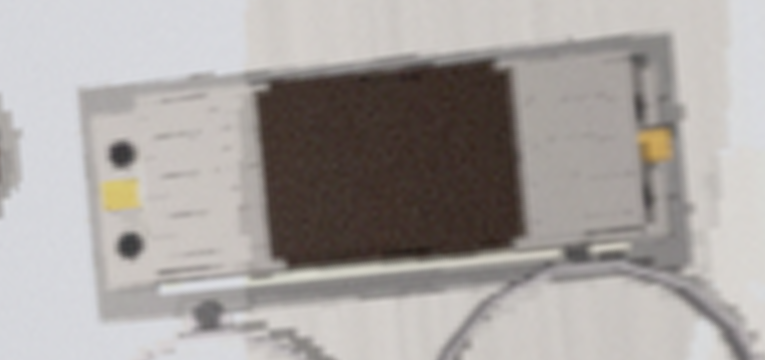

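View pics/t5o4.png

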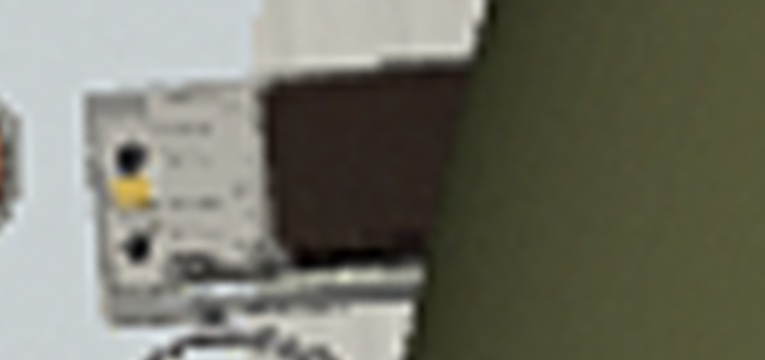

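```bash
python3 - <<'E'
from bench import ctrl
from h import *
st=ctrl.sense(); a=np.radians(5.3)
plan(st,[((649.2,18.5,110),a),((649.2,18.5,12),a)])
E
```

```text
to ((649.2, 18.5, 110), np.float64(0.09250245035569947)) -> [ 2.7  -5.54 10.63] [ 0.    -0.     0.003]
to ((649.2, 18.5, 12), np.float64(0.09250245035569947)) -> [ 2.69 -5.54 20.43] [ 0.    -0.     0.003]
```

apply_moves(plan="1 -2 1 0 0 0 0.35; 2.7 -5.5 4 0 0 0 0.35; 2.7 -5.5 8 0 0 0 0.35; 2.7 -5.5 10.6 0 0 0 0.35; 2.7 -5.5 12.5 0 0 0 0.35; 2.7 -5.5 12.5 0 0 0 0.35")

```text
time: 19.3
position: [647.8, 19.8, 88.8]
tool_rot: [-0.0, 0.999, 0.048, -0.002]
force: [0.6, 0.9, 0.3]
width: 55.5
```

```bash
python3 - <<'E'
from bench import ctrl,get_image
from h import *
st=ctrl.sense(); a=np.radians(5.3); print(st["time"],st["position"],st["width"])
plan(st,[((649.2,18.5,40),a),((649.2,18.5,12),a)])
im,d=get_image("wrist"); cv2.imwrite("pics/w6.png",im)
E
```

```text
19.3 [647.80677695  19.82205814  88.7513647 ] 55.53384652813762
to ((649.2, 18.5, 40), np.float64(0.09250245035569947)) -> [0.15 0.15 4.87] [-0.001  0.004  0.004]
to ((649.2, 18.5, 12), np.float64(0.09250245035569947)) -> [0.16 0.15 7.67] [-0.001  0.004  0.004]
```

View pics/w6.png

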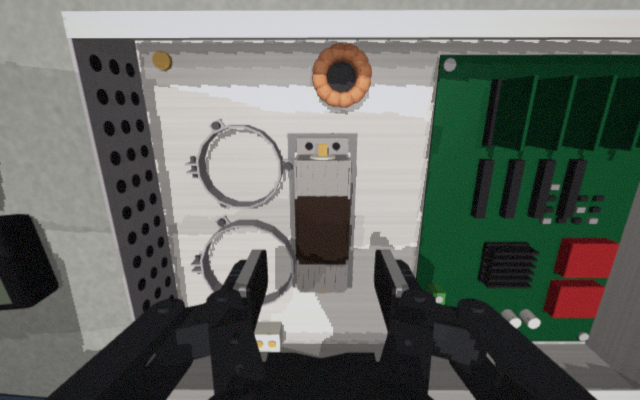

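apply_moves(plan="0.1 0.1 2 0 0 0 0.35; 0.1 0.1 4 0 0 0 0.35; 0.1 0.1 6 0 0 0 0.35; 0.1 0.1 7.2 0 0 0 0.35; 0.1 0.1 7.6 0 0 0 0.35; 0.1 0.1 7.6 0 0 0 0.35; 0.1 0.1 7.6 0 0 0 1; 0.1 0.1 7.6 0 0 0 1; 0.1 0.1 7.6 0 0 0 1; 0.1 0.1 7.6 0 0 0 1; 0.1 0.1 7.6 0 0 0 1")

```text
time: 20.72
position: [651.4, 17.9, 16.3]
tool_rot: [-0.0, 0.999, 0.048, 0.001]
force: [-1.3, -0.1, 7.0]
width: 36.5
```

```bash
python3 - <<'E'
from bench import ctrl,get_image,camera_info
from h import *
st=ctrl.sense(); print(st["time"],st["position"],st["width"],st["force"],st["tool_rot"])
c=camera_info("top"); im=cv2.imread("pics/top0.png")
o=ortho(c,im,None,350,570,215,450,40,2.4); cv2.imwrite("pics/otray.png",o)
E
```

```text
20.725 [651.41078787  17.94089771  16.27790059] 36.465915010699604 [-1.27554161 -0.0701248   7.00989404] [-9.35437505e-06  9.98849209e-01  4.79515526e-02  9.52390913e-04]
```

View pics/otray.png

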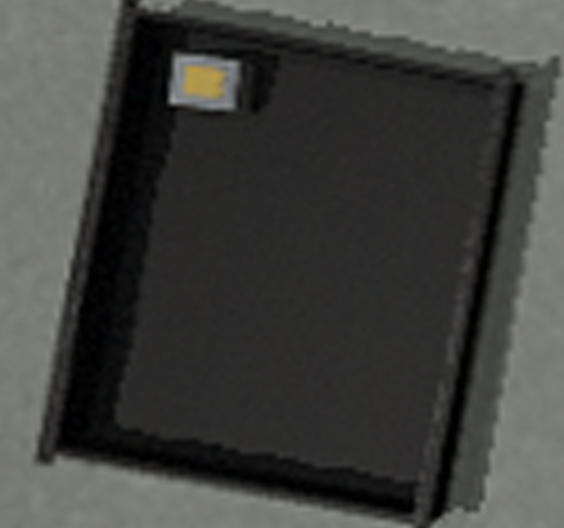

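```bash
python3 - <<'E'
from bench import ctrl
from h import *
st=ctrl.sense(); print(st["q"].round(3))
plan(st,[((459,335,140),np.radians(79.8)),((459,335,22),np.radians(79.8)),((459,335,22),np.radians(-100.2))])
E
```

```text
[ 0.028  0.56  -0.192  0.818  0.     1.502]
to ((459, 335, 140), np.float64(1.392772743091475)) -> [-16.09 -33.4  -12.41] [ 1.000e-03 -2.000e-03 -1.297e+00]
to ((459, 335, 22), np.float64(1.392772743091475)) -> [-16.11 -33.4   -0.61] [ 1.000e-03 -2.000e-03 -1.297e+00]
to ((459, 335, 22), np.float64(-1.7488199104983182)) -> [-16.11 -33.4   -0.61] [-2.000e-03 -1.000e-03  1.845e+00]
```

apply_moves(plan="0 0 -0.5 0 0 0 1; 0 0 -2 0 0 0 1; 0 0 -5 0 0 0 1; 0 0 -9 0 0 0 1; 0 0 -12 0 0 0 1; -1 -2 -13 0 0 -0.1 1; -3 -6 -13 0 0 -0.25 1; -5 -10 -13 0 0 -0.42 1; -7 -14.5 -13 0 0 -0.58 1; -9 -19 -13 0 0 -0.75 1; -11 -23.5 -13 0 0 -0.92 1; -13.3 -28 -13 0 0 -1.08 1; -15.3 -32 -13 0 0 -1.22 1; -16.1 -33.4 -12.5 0 0 -1.297 1; -16.1 -33.4 -12.4 0 0 -1.297 1; -16.1 -33.4 -12.4 0 0 -1.297 1")

```text
time: 22.72
position: [458.6, 334.3, 139.5]
tool_rot: [0.0, 0.768, 0.641, 0.0]
force: [0.1, -0.1, -0.9]
width: 36.8
```

```bash
python3 - <<'E'
from bench import ctrl,get_image
from h import *
st=ctrl.sense(); print(st["time"],st["position"],st["width"],st["force"])
plan(st,[((459,335,20),np.radians(79.8))])
im,d=get_image("wrist"); cv2.imwrite("pics/w7.png",im)
im,d=get_image("top"); cv2.imwrite("pics/t7.png",im)
E
```

```text
22.725 [458.60672727 334.33028293 139.47101156] 36.758219066872456 [ 0.12541049 -0.06232002 -0.92955912]
to ((459, 335, 20), np.float64(1.392772743091475)) -> [ 0.08  0.02 11.95] [ 0.     0.    -0.002]
```

View pics/w7.png

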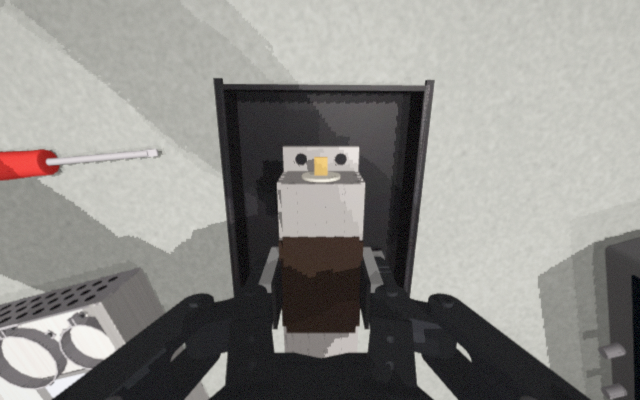

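View pics/t7.png

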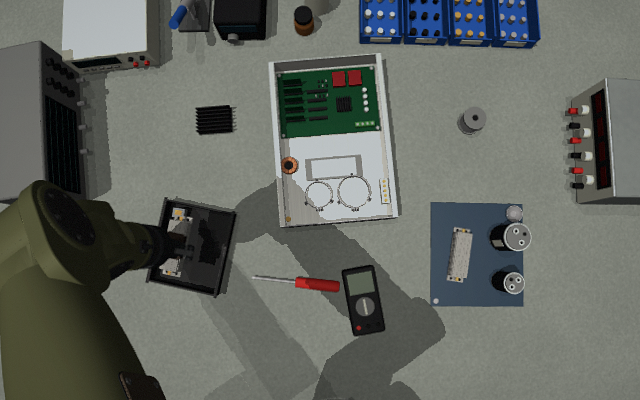

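apply_moves(plan="0 0 1.5 0 0 0 1; 0 0 5 0 0 0 1; 0 0 8.5 0 0 0 1; 0 0 11 0 0 0 1; 0 0 11.8 0 0 0 1; 0 0 12.1 0 0 0 1; 0 0 12.2 0 0 0 1; 0 0 12.2 0 0 0 1")

```text
time: 23.82
position: [458.9, 335.4, 18.0]
tool_rot: [0.0, 0.767, 0.642, 0.001]
force: [0.4, 0.9, -2.2]
width: 37.1
```

apply_moves(plan="0 0 0.1 0 0 0 1; 0 0 0.15 0 0 0 1; 0 0 0.15 0 0 0 1; 0 0 0.15 0 0 0 1")

```text
time: 24.32
position: [458.5, 335.2, 16.2]
tool_rot: [0.0, 0.767, 0.642, 0.0]
force: [-1.4, -0.3, 6.0]
width: 36.4
```

apply_moves(plan="0 0 0 0 0 0 0.2; 0 0 0 0 0 0 0.2; 0 0 0 0 0 0 0.2; 0 0 -1 0 0 0 0.2; 0 0 -4 0 0 0 0.2; 0 0 -8 0 0 0 0.2; 0 0 -13 0 0 0 0.2; 0 0 -16 0 0 0 0.2; 0 0 -16 0 0 0 0.2")

```text
time: 25.45
position: [460.0, 336.3, 179.3]
tool_rot: [0.0, 0.767, 0.642, 0.003]
force: [1.0, 1.2, 0.1]
width: 68.2
```

```bash
python3 - <<'E'
from bench import ctrl,get_image,camera_info
from circ import *
st=ctrl.sense(); print(st["time"],st["position"],st["width"],st["q"].round(2))
im,d=get_image("wrist"); cv2.imwrite("pics/w8.png",im)
c=camera_info("top"); im=cv2.imread("pics/t7.png")
cv2.imwrite("pics/t7o4.png",ortho(c,im,None,540,690,-80,105,4,4))
cv2.imwrite("pics/t7o16.png",ortho(c,im,None,540,690,-80,105,16,4))
E
```

```text
25.45 [459.98694932 336.25115998 179.27060255] 68.1725506890845 [ 0.63  0.28 -0.22  1.07  0.    0.81]
```

View pics/w8.png

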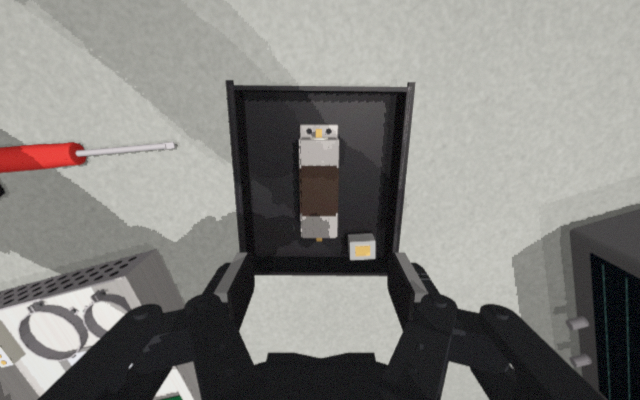

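View pics/t7o4.png

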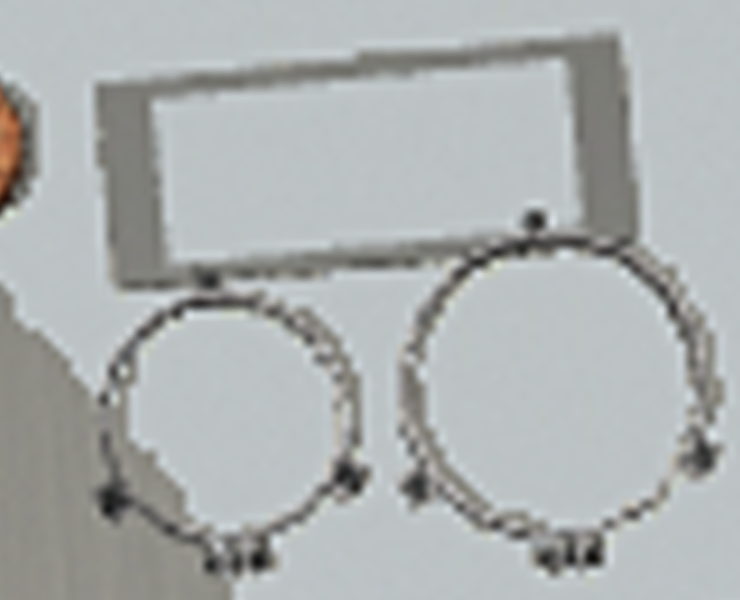

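View pics/t7o16.png

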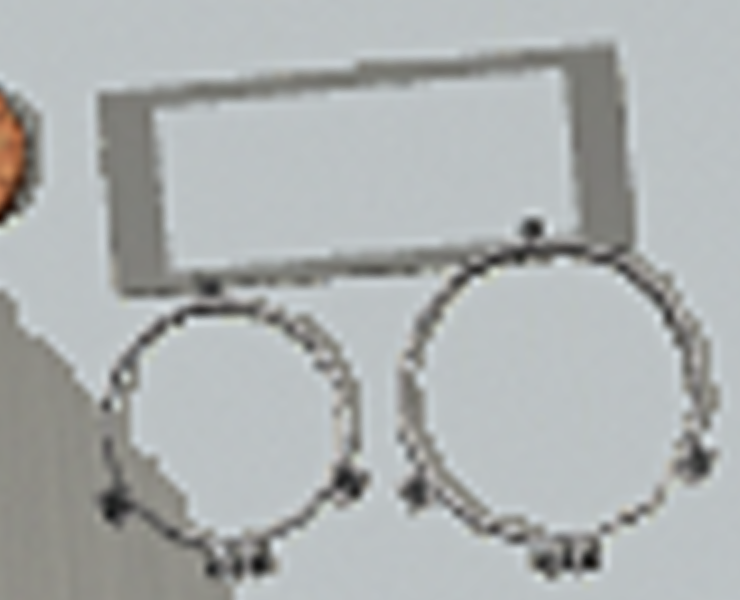

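```bash
python3 - <<'E'
from bench import ctrl
from h import *
st=ctrl.sense()
plan(st,[((510,-285,200),np.radians(81.7))])
E
```

```text
to ((510, -285, 200), np.float64(1.4259339988793673)) -> [-60.17  16.    -2.38] [ 0.002 -0.002 -0.033]
```

apply_moves(plan="-2 0.5 -1 0 0 0 0.2; -6 1.6 -2 0 0 0 0.2; -11 2.9 -2.4 0 0 0 0.2; -16.5 4.4 -2.4 0 0 0 0.2; -22 5.8 -2.4 0 0 0 0.2; -27.5 7.3 -2.4 0 0 0 0.2; -33 8.8 -2.4 0 0 0 0.2; -38.5 10.2 -2.4 0 0 0 0.2; -44 11.7 -2.4 0 0 0 0.2; -49.5 13.2 -2.4 0 0 0 0.2; -54.5 14.5 -2.4 0 0 0 0.2; -58.5 15.6 -2.4 0 0 -0.033 0.2; -60.2 16 -2.4 0 0 -0.033 0.2; -60.2 16 -2.4 0 0 -0.033 0.2; -60.2 16 -2.4 0 0 -0.033 0.2")

```text
time: 27.38
position: [508.7, -284.6, 199.4]
tool_rot: [-0.001, 0.756, 0.654, 0.0]
force: [0.2, 0.6, -0.0]
width: 68.5
```

```bash
python3 - <<'E'
from bench import ctrl,get_image,camera_info,models
from circ import *
st=ctrl.sense(); print(st["time"],st["position"],st["width"],st["q"].round(2))
c=camera_info("wrist"); im,d=get_image("wrist"); cv2.imwrite("pics/w9.png",im)
cv2.imwrite("pics/w9o.png",ortho(c,im,None,370,530,-345,-215,34,4))
print([(a["p"],onplane(c,[a["pixel"][::-1]],18).round(1)) for a in models.spot_point("wrist","res_new_c")[:2]])
c=camera_info("top"); im=cv2.imread("pics/t7.png")
cv2.imwrite("pics/t9o.png",ortho(c,im,None,370,530,-345,-215,34,4))
E
```

```text
27.375 [ 508.73249525 -284.58388011  199.36650806] 68.51624359217178 [-0.51  0.3  -0.14  1.13  0.   -0.37]
[(0.9, array([[ 447.8, -279.4,   18. ]]))]
```

View pics/w9.png

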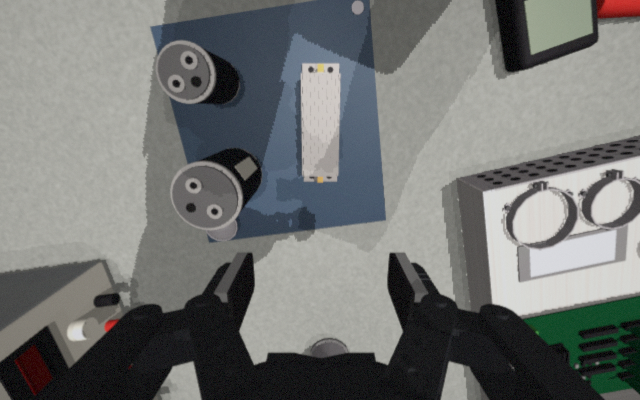

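View pics/w9o.png

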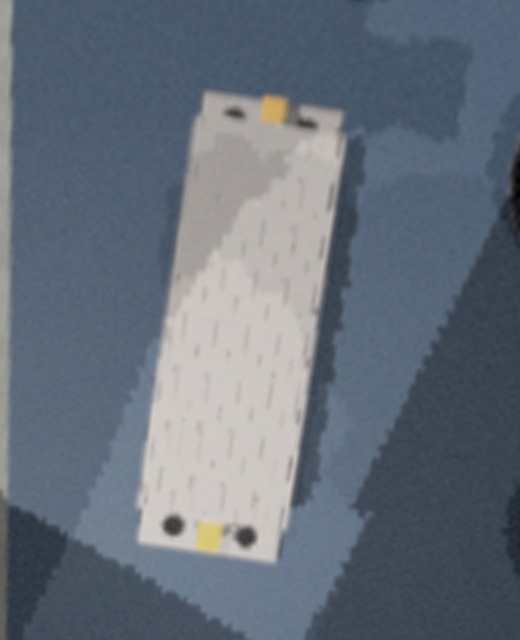

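View pics/t9o.png

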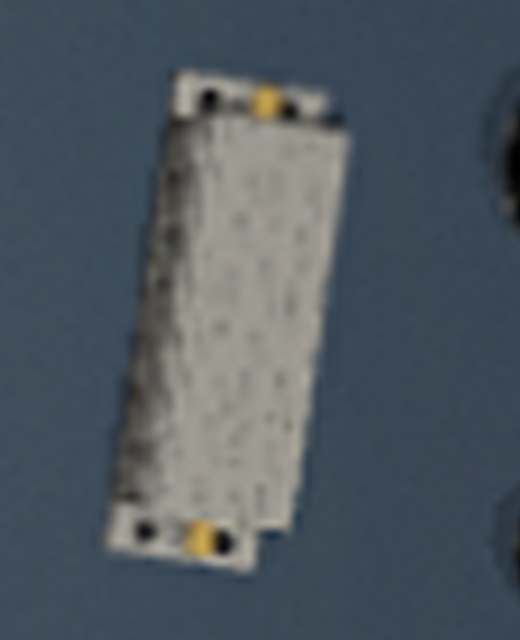

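```bash
python3 - <<'E'
from bench import ctrl
from h import *
st=ctrl.sense(); a=np.radians(81.7)
plan(st,[((445.8,-275.2,80),a),((445.8,-275.2,14),a)])
E
```

```text
to ((445.8, -275.2, 80), np.float64(1.4259339988793673)) -> [ 0.   -6.39 11.97] [-0.    -0.     0.002]
to ((445.8, -275.2, 14), np.float64(1.4259339988793673)) -> [ 0.   -6.39 18.57] [-0.    -0.     0.002]
```

apply_moves(plan="0 -2 1 0 0 0 0.3; 0 -5 4 0 0 0 0.3; 0 -6.4 8 0 0 0 0.3; 0 -6.4 11 0 0 0 0.3; 0 -6.4 13.5 0 0 0 0.3; 0 -6.4 15 0 0 0 0.3; 0 -6.4 16 0 0 0 0.3; 0 -6.4 16 0 0 0 0.3")

```text
time: 28.48
position: [445.9, -276.3, 39.4]
tool_rot: [-0.0, 0.756, 0.654, -0.0]
force: [-0.2, 0.5, 1.3]
width: 60.0
```

```bash
python3 - <<'E'
from bench import ctrl
from h import *
st=ctrl.sense(); a=np.radians(81.7); print(st["position"],st["force"])
plan(st,[((445.8,-275.2,13.5),a)])
E
```

```text
[ 445.89959519 -276.33128389   39.44633158] [-0.20077632  0.51664665  1.25413904]
to ((445.8, -275.2, 13.5), np.float64(1.4259339988793673)) -> [ 0.11 -0.03  2.59] [-0. -0.  0.]
```

apply_moves(plan="0.1 0 1.2 0 0 0 0.3; 0.1 0 2.2 0 0 0 0.3; 0.1 0 2.6 0 0 0 0.3; 0.1 0 2.6 0 0 0 0.3; 0.1 0 2.6 0 0 0 1; 0.1 0 2.6 0 0 0 1; 0.1 0 2.6 0 0 0 1; 0.1 0 2.6 0 0 0 1; 0.1 0 2.6 0 0 0 1")

```text
time: 29.6
position: [446.4, -275.9, 14.1]
tool_rot: [0.001, 0.756, 0.654, 0.0]
force: [-1.7, 0.1, 6.3]
width: 36.7
```

```bash
python3 - <<'E'
from bench import ctrl
from h import *
st=ctrl.sense(); a=np.radians(5.5)
plan(st,[((649.6,17.9,120),a)])
E
```

```text
to ((649.6, 17.9, 120), np.float64(0.09599310885968812)) -> [ 32.    15.87 -10.59] [ 1.00e-03 -0.00e+00  1.33e+00]
```

apply_moves(plan="0 0 -0.5 0 0 0 1; 0 0 -2 0 0 0 1; 0 0 -5 0 0 0 1; 0 0 -9 0 0 0 1; 1 0.5 -11.5 0 0 0.1 1; 4 2 -12 0 0 0.26 1; 8 4 -12 0 0 0.42 1; 12.5 6.2 -12 0 0 0.58 1; 17 8.4 -12 0 0 0.74 1; 21.5 10.7 -12 0 0 0.9 1; 26 12.9 -12 0 0 1.06 1; 29.5 14.6 -12 0 0 1.2 1; 31.5 15.6 -11 0 0 1.3 1; 32 15.9 -10.6 0 0 1.33 1; 32 15.9 -10.6 0 0 1.33 1; 32 15.9 -10.6 0 0 1.33 1")

```text
time: 31.6
position: [649.1, 17.2, 120.0]
tool_rot: [0.0, 0.999, 0.048, -0.0]
force: [0.4, -1.3, -3.5]
width: 36.6
```

```bash
python3 - <<'E'
from bench import ctrl,get_image,camera_info,models
from circ import *
st=ctrl.sense(); p,R=pose(st); print(st["time"],p,st["width"],R.as_matrix()[:,0],R.as_matrix()[:,2])
plan(st,[((649.6,17.9,60),np.radians(5.5)),((649.6,17.9,16.5),np.radians(5.5))])
c=camera_info("wrist"); im,d=get_image("wrist"); cv2.imwrite("pics/w10.png",im)
# seat in view
cv2.imwrite("pics/w10o4.png",ortho(c,im,None,600,700,-80,120,4,3.5))
zr=p[2]+20 # resistor top approx
cv2.imwrite("pics/w10or.png",ortho(c,im,None,600,700,-80,120,zr,3.5))
E
```

```text
31.6 [649.07309066  17.16150644 120.00070268] 36.58601937843777 [ 9.95410977e-01  9.56918131e-02 -2.53175291e-04] [-2.25032828e-04 -3.04886326e-04 -9.99999928e-01]
to ((649.6, 17.9, 60), np.float64(0.09599310885968812)) -> [ 0.06 -0.07  6.  ] [ 0.  0. -0.]
to ((649.6, 17.9, 16.5), np.float64(0.09599310885968812)) -> [ 0.06 -0.07 10.35] [ 0.  0. -0.]
```

View pics/w10.png

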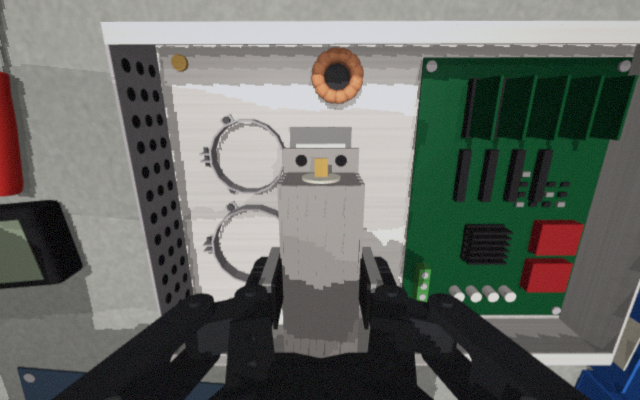

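View pics/w10or.png

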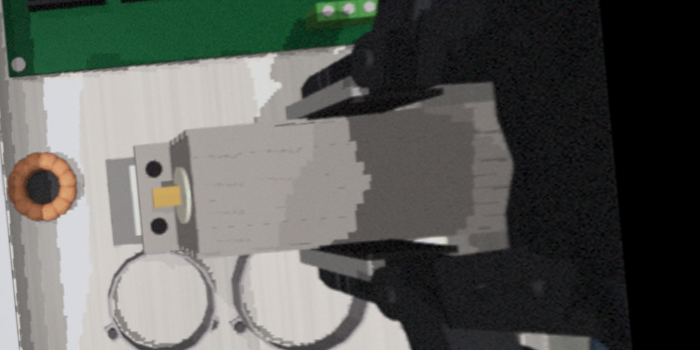

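```bash
python3 - <<'E'
from bench import camera_info
from h import *
c=camera_info("wrist")
a=np.radians(5.5); X=np.array([np.cos(a),np.sin(a)]);Y=np.array([-np.sin(a),np.cos(a)]); t=np.array([649.07,17.16])
for uv,z in (((280,186),139.9),((363,186),139.9),((283,150),111.9),((358,148),111.9),((290,128),4),((352,127),4)):
    P=onplane(c,[uv],z)[0,:2]; print(uv,P.round(1),"pad frame rel tcp",(P-t)@X,(P-t)@Y, "rel seat", (P-[650,13.9])@X,(P-[650,13.9])@Y)
E
```

```text
(280, 186) [627.7  62.8] pad frame rel tcp -16.94463814019204 47.497770165512065 rel seat -17.557899451457537 50.83189832203286
(363, 186) [662.7  66.1] pad frame rel tcp 18.257444972507987 47.429742807137096 rel seat 17.644183661242494 50.7638709636579
(283, 150) [625.  74.] pad frame rel tcp -18.55135898148612 58.88848956553251 rel seat -19.164620292751618 62.222617722053315
(358, 148) [662.3  78.5] pad frame rel tcp 19.030869922180656 59.811997582352866 rel seat 18.41760861091516 63.146125738873664
(290, 128) [617.8  77.1] pad frame rel tcp -25.366099678989414 62.706040813531395 rel seat -25.97936099025491 66.04016897005219
(352, 127) [669.6  82.9] pad frame rel tcp 26.74226483160642 63.42494823930434 rel seat 26.129003520340927 66.75907639582513
```

apply_moves(plan="0.07 0.04 1 0 0 0 1; 0.07 0.04 3.5 0 0 0 1; 0.07 0.04 6 0 0 0 1; 0.07 0.04 8 0 0 0 1; 0.07 0.04 9.2 0 0 0 1; 0.07 0.04 9.6 0 0 0 1; 0.07 0.04 9.6 0 0 0 1; 0.07 0.04 9.6 0 0 0 1")

```text
time: 32.65
position: [651.1, 17.7, 24.5]
tool_rot: [0.0, 0.999, 0.048, 0.001]
force: [-0.4, 0.4, -2.8]
width: 36.9
```

```bash
python3 - <<'E'
from bench import ctrl,get_image,camera_info,models
from h import *
st=ctrl.sense(); p,R=pose(st); print(st["time"],p,st["force"],R.as_matrix()[:,0])
plan(st,[((649.8,16.8,16.3),np.radians(5.5))])
c=camera_info("wrist"); im,d=get_image("wrist"); cv2.imwrite("pics/w11.png",im[60:260,200:440].repeat(3,0).repeat(3,1))
E
```

```text
32.65 [651.06043361  17.74130254  24.52743203] [-0.35425679  0.38826974 -2.76659142] [0.99540028 0.09579065 0.00155925]
to ((649.8, 16.8, 16.3), np.float64(0.09599310885968812)) -> [-0.14  0.08  0.82] [ 0.    -0.002 -0.   ]
```

View pics/w11.png

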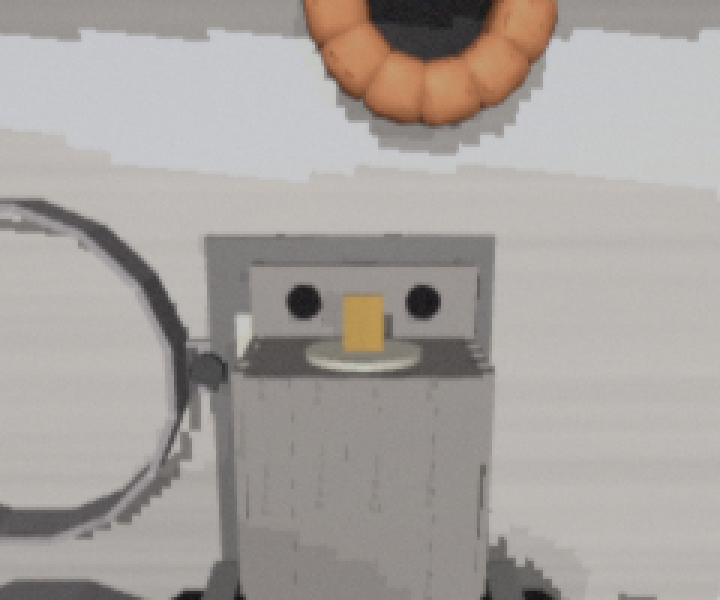

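apply_moves(plan="-0.17 0.08 0.2 0 0 0 1; -0.17 0.08 0.3 0 0 0 1; -0.17 0.08 0.45 0 0 0 1; -0.17 0.08 0.45 0 0 0 1; -0.17 0.08 0.45 0 0 0 1; -0.17 0.08 0.45 0 0 0 1")

```text
time: 33.45
position: [648.7, 16.8, 19.1]
tool_rot: [-0.0, 0.999, 0.048, 0.0]
force: [0.4, -0.3, -3.3]
width: 36.8
```

```bash
python3 - <<'E'
from bench import ctrl,get_image,camera_info,models
from h import *
st=ctrl.sense(); p,R=pose(st); print(st["time"],p,st["force"],R.as_matrix()[:,0])
plan(st,[((649.8,16.8,16.3),np.radians(5.5))])
c=camera_info("wrist"); im,d=get_image("wrist"); cv2.imwrite("pics/w12.png",im[60:260,200:440].repeat(3,0).repeat(3,1))
E
```

```text
33.45 [648.71841297  16.79065132  19.11583497] [ 0.35005944 -0.30566458 -3.30484795] [9.95395524e-01 9.58527539e-02 3.25855546e-05]
to ((649.8, 16.8, 16.3), np.float64(0.09599310885968812)) -> [0.11 0.01 0.28] [-0. -0.  0.]
```

View pics/w12.png

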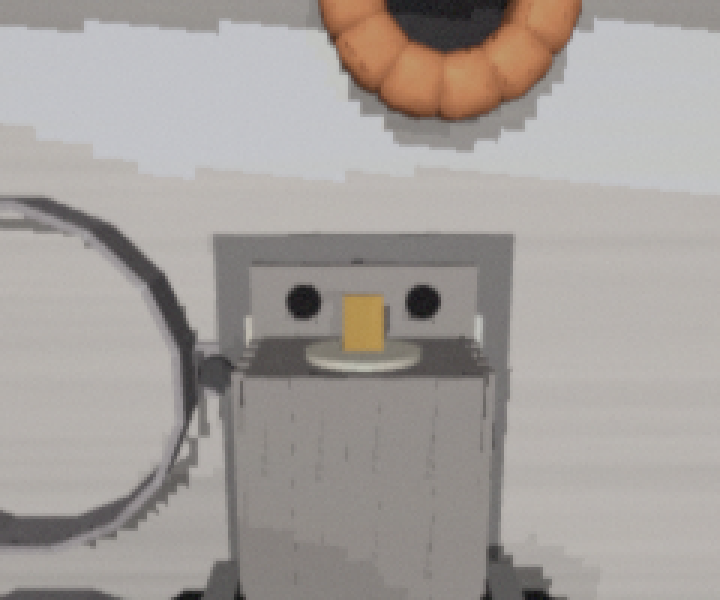

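apply_moves(plan="0 -0.03 0.1 0 0 0 1; 0 -0.03 0.2 0 0 0 1; 0 -0.03 0.28 0 0 0 1; 0 -0.03 0.28 0 0 0 1; 0 -0.03 0.28 0 0 0 1")

```text
time: 34.12
position: [648.6, 17.1, 16.3]
tool_rot: [0.0, 0.999, 0.048, -0.0]
force: [-0.5, -0.1, -3.7]
width: 36.6
```

Not yet in contact; a bit lower.

apply_moves(plan="0 0 0.08 0 0 0 1; 0 0 0.08 0 0 0 1; 0 0 0.08 0 0 0 1")

```text
time: 34.5
position: [648.7, 17.1, 16.2]
tool_rot: [0.0, 0.999, 0.048, 0.0]
force: [-3.1, -0.5, 6.6]
width: 36.7
```

apply_moves(plan="0 0 0 0 0 0 0.37; 0 0 0 0 0 0 0.37; 0 0 0 0 0 0 0.37; 0 0 -0.5 0 0 0 0.37; 0 0 -2 0 0 0 0.37; 0 0 -5 0 0 0 0.37; 0 2 -9 0 0 0 0.37; 0 5 -14 0 0 0 0.2; 0 6 -18 0 0 0 0; 0 6 -18 0 0 0 0; 0 6 -18 0 0 0 0")

```text
time: 35.88
position: [654.3, -42.6, 195.9]
tool_rot: [-0.0, 0.999, 0.048, 0.0]
force: [0.0, 1.5, 0.1]
width: 85.1
```

```bash
python3 - <<'E'
from bench import ctrl,get_image,camera_info,models
from h import *
st=ctrl.sense(); p,R=pose(st); print(st["time"],p,st["force"])
c=camera_info("wrist"); im,d=get_image("wrist"); cv2.imwrite("pics/w13.png",im)
cv2.imwrite("pics/w13o4.png",ortho(c,im,None,540,690,-80,110,4,4))
cv2.imwrite("pics/w13o36.png",ortho(c,im,None,610,690,-70,100,36,4.5))
E
```

```text
35.875 [654.27321945 -42.55662897 195.89411362] [0.0201474  1.53576597 0.06743389]
```

View pics/w13o4.png

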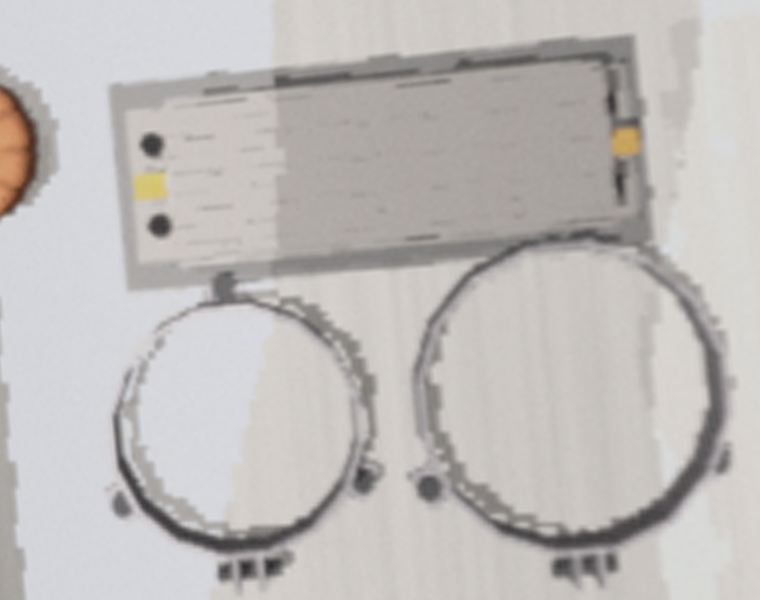

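View pics/w13o36.png

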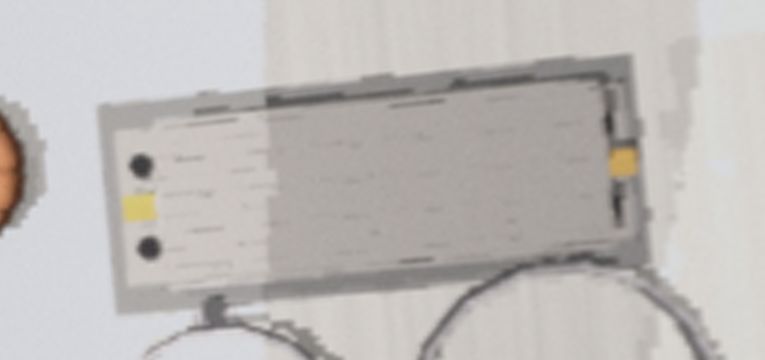

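```bash
python3 - <<'E'
from bench import ctrl,get_image,camera_info,models
from circ import *
st=ctrl.sense(); a=np.radians(5.5)
plan(st,[((489.2,-378.4,196),a),((489.2,-378.4,57),a)])
c=camera_info("top"); im=cv2.imread("pics/t7.png")
print(circle(c,im,(489,-378),102,30,out="pics/tL.png"),circle(c,im,(390,-375),87,23,out="pics/tS.png"))
E
```

```text
to ((489.2, -378.4, 196), np.float64(0.09599310885968812)) -> [-19.61  31.87  -0.1 ] [-0.     0.001  0.   ]
to ((489.2, -378.4, 57), np.float64(0.09599310885968812)) -> [-19.59  31.87  13.8 ] [-0.     0.001  0.   ]
(np.float32(488.625), np.float32(-378.875), np.float32(30.525)) (np.float32(390.125), np.float32(-375.875), np.float32(23.8))
```

apply_moves(plan="-1 2 0 0 0 0 0; -3.5 5.7 0 0 0 0 0; -6.3 10.2 0 0 0 0 0; -9 14.7 0 0 0 0 0; -11.8 19.2 0 0 0 0 0; -14.5 23.6 0 0 0 0 0; -17.3 28 0 0 0 0 0; -19 31 0 0 0 0 0; -19.6 31.9 1 0 0 0 0; -19.6 31.9 4 0 0 0 0; -19.6 31.9 8 0 0 0 0; -19.6 31.9 11 0 0 0 0; -19.6 31.9 13 0 0 0 0; -19.6 31.9 13.7 0 0 0 0; -19.6 31.9 13.7 0 0 0 0; -19.6 31.9 13.7 0 0 0 1; -19.6 31.9 13.7 0 0 0 1; -19.6 31.9 13.7 0 0 0 1; -19.6 31.9 13.7 0 0 0 1; -19.6 31.9 13.7 0 0 0 1")

```text
time: 38.42
position: [490.2, -379.5, 59.8]
tool_rot: [0.001, 0.999, 0.048, 0.0]
force: [-2.9, 1.2, 6.6]
width: 59.2
```

```bash
python3 - <<'E'
from bench import ctrl
from h import *
st=ctrl.sense(); a=np.radians(5.5); print(st["time"],st["position"],st["force"],st["width"])
plan(st,[((593.2,-33,180),a),((593.2,-33,58),a)])
E
```

```text
38.425 [ 490.17486855 -379.5276571    59.80440487] [-2.88033415  1.17148131  6.58998211] 59.20571126344388
to ((593.2, -33, 180), np.float64(0.09599310885968812)) -> [ 13.58 -33.49 -12.05] [ 0.001 -0.001 -0.   ]
to ((593.2, -33, 58), np.float64(0.09599310885968812)) -> [ 13.57 -33.51   0.15] [ 0.001 -0.001 -0.   ]
```

apply_moves(plan="0 0 -1 0 0 0 1; 0 0 -4 0 0 0 1; 0 0 -8 0 0 0 1; 0 0 -11 0 0 0 1; 1 -2 -12.5 0 0 0 1; 2.5 -6 -12.5 0 0 0 1; 4.3 -10.5 -12.5 0 0 0 1; 6.1 -15 -12.5 0 0 0 1; 7.9 -19.5 -12.5 0 0 0 1; 9.7 -24 -12.5 0 0 0 1; 11.5 -28.4 -12.5 0 0 0 1; 12.9 -31.8 -12.5 0 0 0 1; 13.57 -33.45 -12 0 0 0 1; 13.57 -33.45 -12 0 0 0 1; 13.57 -33.45 -12 0 0 0 1")

```text
time: 40.3
position: [592.2, -33.6, 178.1]
tool_rot: [0.0, 0.999, 0.048, -0.001]
force: [-0.3, -0.7, -3.7]
width: 58.7
```

```bash
python3 - <<'E'
from bench import ctrl,get_image
from h import *
st=ctrl.sense(); a=np.radians(5.5); print(st["time"],st["position"],st["force"],st["width"],st["tool_rot"])
plan(st,[((593.2,-33.3,180),a),((593.2,-33.3,62),a)])
im,d=get_image("wrist"); cv2.imwrite("pics/w14.png",im)
E
```

```text
40.3 [592.22678418 -33.59892408 178.065281  ] [-0.25541238 -0.71333311 -3.69630156] 58.70679082798431 [ 2.33635254e-04  9.98859832e-01  4.77346813e-02 -6.17416620e-04]
to ((593.2, -33.3, 180), np.float64(0.09599310885968812)) -> [ 0.1  -0.02 -0.19] [ 0.     0.001 -0.   ]
to ((593.2, -33.3, 62), np.float64(0.09599310885968812)) -> [ 0.11 -0.03 11.61] [ 0.     0.001 -0.   ]
```

View pics/w14.png

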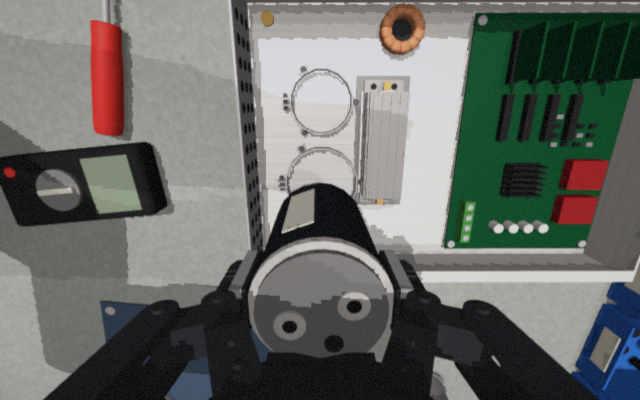

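apply_moves(plan="0.1 0 1.5 0 0 0 1; 0.1 0 4.5 0 0 0 1; 0.1 0 7.5 0 0 0 1; 0.1 0 9 0 0 0 1; 0.1 0 9.4 0 0 0 1; 0.1 0 9.4 0 0 0 1; 0.1 0 9.4 0 0 0 1")

```text
time: 41.22
position: [594.9, -33.0, 85.7]
tool_rot: [0.0, 0.999, 0.048, 0.001]
force: [0.4, -1.2, -4.6]
width: 58.6
```

```bash
python3 - <<'E'
from bench import ctrl,get_image
from h import *
st=ctrl.sense(); a=np.radians(5.5); print(st["time"],st["position"],st["force"],st["width"])
plan(st,[((593.2,-33.3,62),a)])
im,d=get_image("wrist"); cv2.imwrite("pics/w15.png",im)
im,d=get_image("scene"); cv2.imwrite("pics/s15.png",im[150:300,200:400].repeat(4,0).repeat(4,1))
E
```

```text
41.225 [594.88675668 -33.01425034  85.67164534] [ 0.3570952  -1.16303125 -4.56451278] 58.58159288029136
to ((593.2, -33.3, 62), np.float64(0.09599310885968812)) -> [-0.18  0.01  2.37] [ 0.    -0.002 -0.   ]
```

View pics/w15.png

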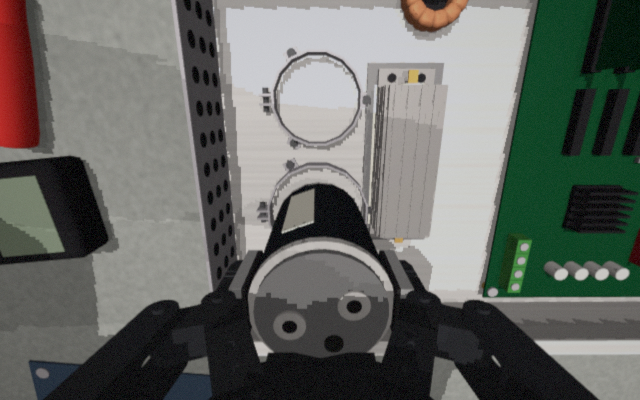

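View pics/s15.png

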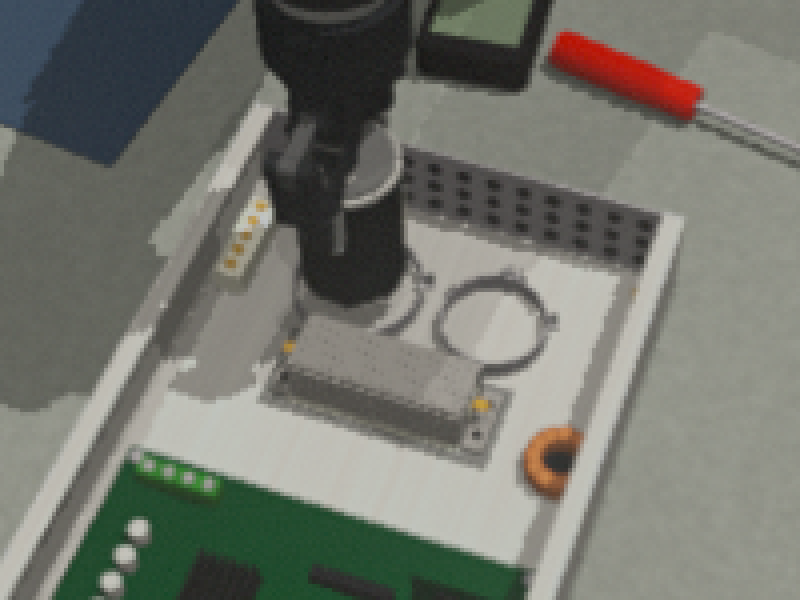

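apply_moves(plan="-0.1 0 0.2 0 0 0 1; -0.1 0 0.6 0 0 0 1; -0.1 0 1.1 0 0 0 1; -0.1 0 1.6 0 0 0 1; -0.1 0 1.9 0 0 0 1; -0.1 0 1.9 0 0 0 1; -0.1 0 1.9 0 0 0 1")

```text
time: 42.2
position: [593.0, -33.0, 65.6]
tool_rot: [-0.0, 0.999, 0.048, 0.0]
force: [0.3, -0.2, -4.1]
width: 59.0
```

apply_moves(plan="0 0 0.2 0 0 0 1; 0 0 0.4 0 0 0 1; 0 0 0.48 0 0 0 1; 0 0 0.48 0 0 0 1; 0 0 0.56 0 0 0 1; 0 0 0.56 0 0 0 1")

```text
time: 42.95
position: [593.0, -33.0, 60.0]
tool_rot: [0.0, 0.999, 0.048, 0.0]
force: [1.0, 0.0, -3.6]
width: 58.6
```

apply_moves(plan="0 0 0.08 0 0 0 1; 0 0 0.08 0 0 0 1; 0 0 0.08 0 0 0 1")

```text
time: 43.32
position: [593.0, -33.0, 59.8]
tool_rot: [0.0, 0.999, 0.048, 0.0]
force: [-3.0, 0.4, 5.9]
width: 58.7
```

Touched down. Release, lift and look.

apply_moves(plan="0 0 0 0 0 0 0; 0 0 0 0 0 0 0; 0 0 0 0 0 0 0; 0 0 -1 0 0 0 0; 0 0 -3 0 0 0 0; 0 0 -6 0 0 0 0; 0 0 -10 0 0 0 0; 0 0 -14 0 0 0 0; 0 0 -14 0 0 0 0")

```text
time: 44.45
position: [595.5, -33.2, 203.7]
tool_rot: [0.0, 0.999, 0.048, 0.004]
force: [-0.4, 0.4, -0.8]
width: 85.0
```

```bash
python3 - <<'E'
from bench import ctrl,get_image
from h import *
st=ctrl.sense(); a=np.radians(5.5); print(st["time"],st["position"],st["force"],st["width"])
plan(st,[((390.1,-375.5,200),a),((390.1,-375.5,46),a)])
im,d=get_image("wrist"); cv2.imwrite("pics/w16.png",im)
E
```

```text
44.45 [595.49755004 -33.17212701 203.66561937] [-0.39537812  0.37406201 -0.79187998] 84.9846362145056
to ((390.1, -375.5, 200), np.float64(0.09599310885968812)) -> [-23.73  32.11   0.23] [ 0.001 -0.007 -0.   ]
to ((390.1, -375.5, 46), np.float64(0.09599310885968812)) -> [-23.84  32.09  15.63] [ 0.001 -0.007 -0.   ]
```

View pics/w16.png

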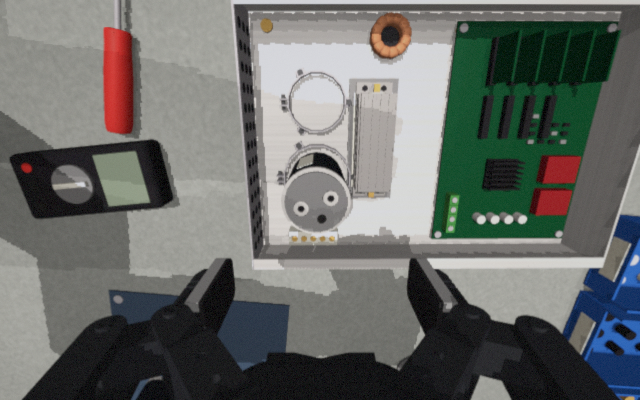

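apply_moves(plan="-1.3 1.8 0 0 0 0 0; -4 5.5 0 0 0 0 0; -7.3 10 0 0 0 0 0; -10.6 14.5 0 0 0 0 0; -14 19 0 0 0 0 0; -17.3 23.5 0 0 0 0 0; -20.6 28 0 0 0 0 0; -23 31 0 0 0 0 0; -23.8 32.1 1 0 0 0 0; -23.8 32.1 4 0 0 0 0; -23.8 32.1 8 0 0 0 0; -23.8 32.1 11 0 0 0 0; -23.8 32.1 13 0 0 0 0; -23.8 32.1 13.5 0 0 0 0; -23.8 32.1 13.5 0 0 0 0")

```text
time: 46.38
position: [386.4, -374.7, 63.7]
tool_rot: [-0.0, 0.999, 0.048, -0.0]
force: [-0.9, -0.5, 0.3]
width: 85.6
```

```bash
python3 - <<'E'
from bench import ctrl,get_image
from h import *
st=ctrl.sense(); a=np.radians(5.5); print(st["time"],st["position"],st["force"],st["width"])
plan(st,[((390.1,-375.5,46),a)])
im,d=get_image("wrist"); cv2.imwrite("pics/w17.png",im)
E
```

```text
46.375 [ 386.36680339 -374.73067539   63.70088819] [-0.85475212 -0.45165076  0.31088377] 85.57550312284242
to ((390.1, -375.5, 46), np.float64(0.09599310885968812)) -> [0.37 0.11 1.77] [-0.001  0.001  0.   ]
```

View pics/w17.png

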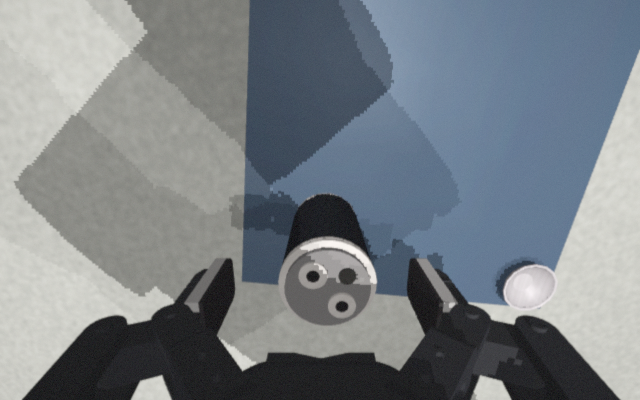

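apply_moves(plan="0.3 0.1 0.6 0 0 0 0; 0.37 0.1 1.3 0 0 0 0; 0.37 0.1 1.7 0 0 0 0; 0.37 0.1 1.75 0 0 0 0; 0.37 0.1 1.75 0 0 0 0; 0.37 0.1 1.75 0 0 0 1; 0.37 0.1 1.75 0 0 0 1; 0.37 0.1 1.75 0 0 0 1; 0.37 0.1 1.75 0 0 0 1; 0.37 0.1 1.75 0 0 0 1")

```text
time: 47.68
position: [390.6, -376.1, 46.9]
tool_rot: [0.0, 0.999, 0.048, 0.0]
force: [-2.2, 1.4, 5.8]
width: 44.7
```

```bash
python3 - <<'E'
from bench import ctrl,get_image
from h import *
st=ctrl.sense(); a=np.radians(5.5); print(st["time"],st["position"],st["force"],st["width"])
plan(st,[((585.1,49.9,165),a),((585.1,49.9,52),a)])
E
```

```text
47.675 [ 390.58214811 -376.13854241   46.94660649] [-2.20788834  1.3907111   5.79001022] 44.712233678942255
to ((585.1, 49.9, 165), np.float64(0.09599310885968812)) -> [ 23.44 -40.54 -11.82] [ 0. -0. -0.]
to ((585.1, 49.9, 52), np.float64(0.09599310885968812)) -> [ 23.44 -40.54  -0.52] [ 0. -0. -0.]
```

apply_moves(plan="0 0 -1 0 0 0 1; 0 0 -4 0 0 0 1; 0 0 -8 0 0 0 1; 0 0 -12 0 0 0 1; 1.5 -2.5 -14 0 0 0 1; 4 -7 -14 0 0 0 1; 6.8 -11.7 -14 0 0 0 1; 9.6 -16.5 -14 0 0 0 1; 12.4 -21.3 -14 0 0 0 1; 15.2 -26.1 -14 0 0 0 1; 18 -30.9 -14 0 0 0 1; 20.8 -35.8 -14 0 0 0 1; 22.7 -39.2 -14 0 0 0 1; 23.44 -40.5 -13.5 0 0 0 1; 23.44 -40.5 -12 0 0 0 1; 23.44 -40.5 -8.5 0 0 0 1; 23.44 -40.5 -5.5 0 0 0 1; 23.44 -40.5 -3.5 0 0 0 1; 23.44 -40.5 -3 0 0 0 1; 23.44 -40.5 -3 0 0 0 1")

```text
time: 50.18
position: [584.5, 48.6, 76.4]
tool_rot: [0.0, 0.999, 0.047, -0.0]
force: [0.1, -1.0, -2.1]
width: 45.1
```

```bash
python3 - <<'E'
from bench import ctrl,get_image
from h import *
st=ctrl.sense(); a=np.radians(5.5); print(st["time"],st["position"],st["force"],st["width"])
plan(st,[((585.1,49.9,52),a)])
im,d=get_image("wrist"); cv2.imwrite("pics/w18.png",im)
im,d=get_image("scene"); cv2.imwrite("pics/s18.png",im[150:300,200:400].repeat(4,0).repeat(4,1))
E
```

```text
50.175 [584.48810447  48.58947715  76.39591439] [ 0.14068347 -1.01639589 -2.14449713] 45.05862206056807
to ((585.1, 49.9, 52), np.float64(0.09599310885968812)) -> [ 0.08 -0.13  2.44] [ 0.     0.001 -0.001]
```

View pics/s18.png

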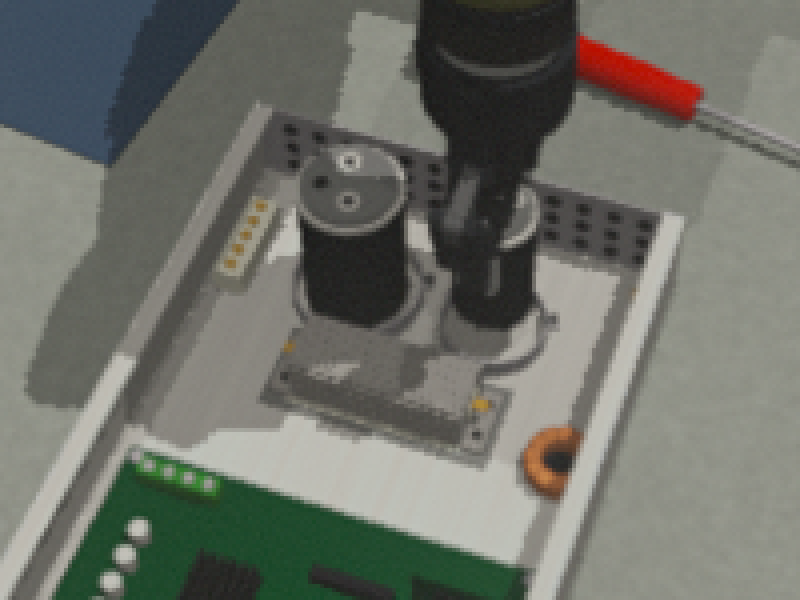

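View pics/w18.png

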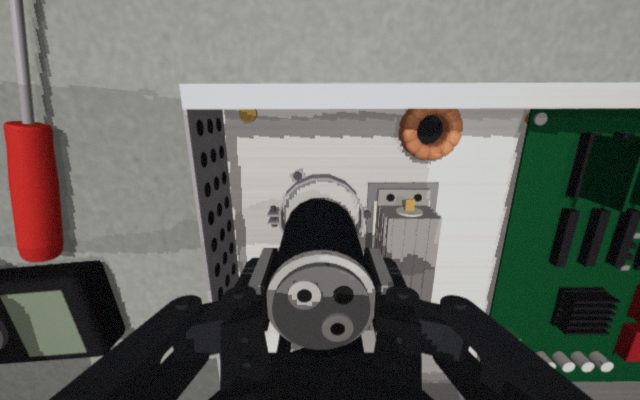

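apply_moves(plan="0.06 -0.12 0.2 0 0 0 1; 0.06 -0.12 0.6 0 0 0 1; 0.06 -0.12 1.1 0 0 0 1; 0.06 -0.12 1.7 0 0 0 1; 0.06 -0.12 2.1 0 0 0 1; 0.06 -0.12 2.35 0 0 0 1; 0.06 -0.12 2.35 0 0 0 1")

```text
time: 51.15
position: [585.3, 50.9, 52.8]
tool_rot: [0.0, 0.999, 0.048, -0.0]
force: [0.1, 0.2, -2.0]
width: 45.0
```

apply_moves(plan="0 0.06 0.2 0 0 0 1; 0 0.06 0.4 0 0 0 1; 0 0.06 0.5 0 0 0 1; 0 0.06 0.56 0 0 0 1; 0 0.06 0.6 0 0 0 1; 0 0.06 0.6 0 0 0 1")

```text
time: 51.9
position: [585.6, 50.3, 47.1]
tool_rot: [0.0, 0.999, 0.048, 0.0]
force: [0.7, 0.2, -1.0]
width: 44.7
```

apply_moves(plan="0 0 0.05 0 0 0 1; 0 0 0.08 0 0 0 1; 0 0 0.08 0 0 0 1")

```text
time: 52.28
position: [585.7, 50.3, 47.0]
tool_rot: [-0.0, 0.999, 0.048, 0.0]
force: [-2.6, 0.1, 5.4]
width: 44.9
```

apply_moves(plan="0 0 0 0 0 0 0; 0 0 0 0 0 0 0; 0 0 0 0 0 0 0; 0 0 -1 0 0 0 0; 0 0 -3 0 0 0 0; 0 0 -6 0 0 0 0; 0 0 -10 0 0 0 0; 0 0 -14 0 0 0 0; 0 2 -17 0 0 0 0; 0 6 -18 0 0 0 0; 0 9 -18 0 0 0 0; 0 9 -18 0 0 0 0; 0 9 -18 0 0 0 0")

```text
time: 53.9
position: [594.1, -38.9, 226.5]
tool_rot: [-0.0, 0.999, 0.048, 0.0]
force: [1.0, 0.2, -0.7]
width: 85.2
```

```bash
python3 - <<'E'
from bench import ctrl,get_image,camera_info
from circ import *
st=ctrl.sense(); a=np.radians(5.5); print(st["time"],st["position"],st["force"],st["width"])
c=camera_info("wrist"); im,d=get_image("wrist"); cv2.imwrite("pics/w19.png",im)
print(circle(c,im,(593,-33),102,30),circle(c,im,(585.5,50),87,23))
im,d=get_image("scene"); cv2.imwrite("pics/s19.png",im)
E
```

```text
53.9 [594.06336026 -38.93597169 226.52334541] [ 0.98751252  0.17395186 -0.68611164] 85.17582288429386
(np.float32(594.875), np.float32(-32.625), np.float32(29.975)) (np.float32(584.125), np.float32(49.625), np.float32(21.6))
```

View pics/w19.png

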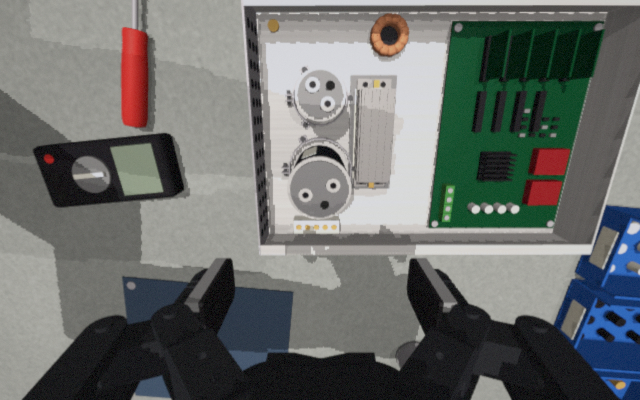

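View pics/s19.png

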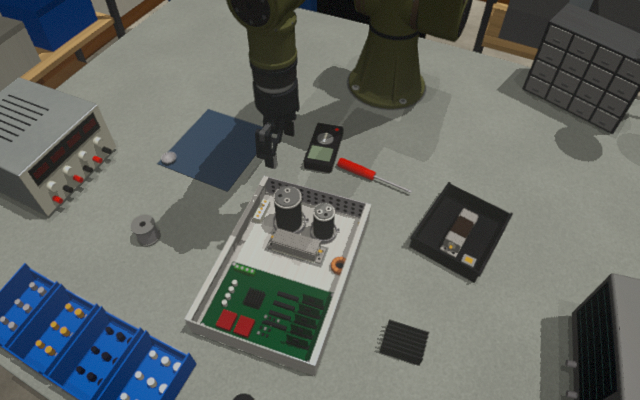

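apply_moves(plan="-1 3 0 0 0 0 0; -3 8 0 0 0 0 0; -5 13 0 0 0 0 0; -7 18 0 0 0 0 0; -9 23 0 0 0 0 0; -10 26 0 0 0 0 0; -10 26 0 0 0 0 0; -10 26 0 0 0 0 0; -10 26 0 0 0 0 0")

```text
time: 55.12
position: [520.0, -306.3, 226.3]
tool_rot: [-0.0, 0.999, 0.049, -0.0]
force: [0.5, 0.1, -0.2]
width: 85.6
```

```bash
python3 - <<'E'
from bench import ctrl,get_image,camera_info
from circ import *
st=ctrl.sense(); print(st["time"],st["position"],st["force"])
c=camera_info("top"); im,d=get_image("top"); cv2.imwrite("pics/t20.png",im)
print(circle(c,im,(593,-33),102,30),circle(c,im,(585.5,50),87,23))
W=cloud(c,d); W0=np.load("W0.npy")
for nm,w in (("now",W),("start",W0)):
    m=(w[...,0]>630)&(w[...,0]<670)&(w[...,1]>95)&(w[...,1]<130)&(w[...,2]>10)&(w[...,2]<30)
    print(nm,"choke",m.sum(),np.nanmean(w[m],0))
o=ortho(c,im,None,540,690,-80,140,4,3.5); o0=ortho(c,cv2.imread("pics/top0.png"),None,540,690,-80,140,4,3.5)
cv2.imwrite("pics/t20o.png",np.vstack([o,o0])[:, :780])
E
```

```text
55.125 [ 520.01444308 -306.30162112  226.28857811] [ 0.54396327  0.09257844 -0.23814876]
(np.float32(591.125), np.float32(-31.875), np.float32(29.975)) (np.float32(583.375), np.float32(49.125), np.float32(21.875))
now choke 141 [650.66739536 114.48118537  18.17688495]
start choke 143 [650.60484362 114.69279295  17.89931076]
```

View pics/t20o.png

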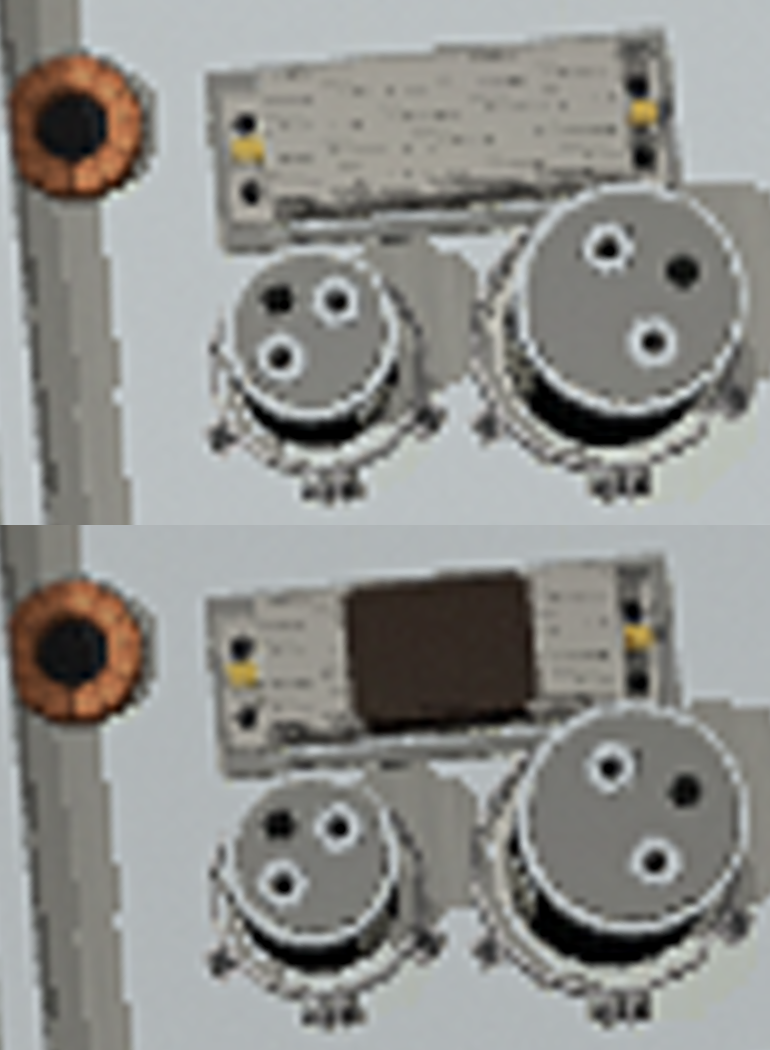

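```bash
python3 -c "
from bench import ctrl
print(ctrl.finish_job())"
```

```text
the job is handed in; nothing more can be done
None
```

The job is done and handed in at about 55 s of the 144 s allowed. I stood both capacitors on the mat and laid the burnt resistor flat in the scrap tray. I then set the new resistor on the pad and put each capacitor back in its own clamp, the large one first.

- **Capacitors:** both stand upright inside their own rings in the last wrist, scene and top pictures. Circle fits put their tops within about 2 mm of the ring centres. The fits scatter by a few mm between cameras, and the ring spacing measured in the pictures came out at 79–83 mm against the stated 84 mm.
- **New resistor:** it lies flat and square on the pad. It was centred across the pad to well under a millimetre just before it was set down. Along the pad it sits about 1.3 mm toward −y from where the old one lay, while its gap to the pad's edge, read off the wrist picture, puts it within about 0.5 mm of centre.
- **Choke and tray:** the choke's mean position is within about 0.2 mm of the start. The old resistor lies flat in the middle of the tray, clear of the relay.
- **Forces:** the readings I took after each move never passed about 8 N, and the gripper was open and clear of everything at hand-in.

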